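Take the hanging vial carrier out of the drying cabinet and shut its drop-down door

ROBOT

A 7-joint arm with a two-finger parallel gripper is mounted at the origin on a cart in front of the work surface, level with it; the furniture and walls round the work are solid. World frame = base frame: x ahead of the robot, y to its left, z up, the work surface at z = 0. Lengths are in m, angles in rad, forces in N, time in s.
With the tool pointing down it reaches from about 0.35 to 0.9 m from the base axis. Payload 8.1 kg.
Tool frame: the origin (TCP) lies on the centre line of the jaws, within the pads' length; the fingertips stand 19 mm ahead of it and the grasp point (between the pads) is the TCP (arm.tip_reach is the distance from the TCP to the fingertips, in m); z points along the fingers, y is the line along which they close (so a half turn about z gives the same grasp; the last joint's range is limited). The gripper opens to 92 mm and grips with 3 to 60 N. Pads are 19 mm wide; open, the fingers measure 130 mm over their backs; the gripper's body (75 mm by 190 mm) begins 47 mm behind the grasp point.
Start: joints at [1.011, 0.434, 0.025, 1.573, -0.012, 1.134, -0.075], TCP at [0.276, -0.561, 0.246] pointing down, gripper open.
Joint ranges: [-2.62, 2.62], [-0.44, 2.09], [-1.27, 1.32], [0.08, 2.57], [-1.32, 4.46], [0.12, 2], [-2.74, 2.74]. Speed limits (rad/s): [2.22, 2.22, 3.01, 3.01, 3.14, 3.14, 3.14].

INTERFACE

Orientations are given as a rotation vector (axis times angle).
In Python, from cell import arm gives the robot as it stands.
- The arm moves only by the tool arm_command, never from a script. Its argument "targets" is a list that holds one entry, the list of rows, each a list of 6 numbers: the shift along the tool's x, y, z in m, then the turn, a rotation vector about the tool's x, y, z in rad. A call has 1 to 10 rows; each row shifts and turns the commanded pose from where the row before left it, along the tool's axes as they then stand; what a row does not reach is not made up. A row lasts 1/8 s, in which the tool goes at most 62.5 mm and 10.7 degrees, less where a joint would pass 70% of its speed; a pose out of reach is approached as far as the arm can. A call with a gripper value outside its range is refused whole. "jaw" is the finger opening in m, from 0 to 0.0918, set as the call begins (left out, the last holds). The fingers move at their own pace and stop on an object; "newtons" is the grip in N (left out, the last holds). Time passes only in rows, so rows that do not move let the fingers close. It gives the time, the measured TCP pose, the force, the opening and the grip force at its end, in the units of the state.
- arm.observe(): the state, without advancing time (a new reading comes with each control period).
- arm.get_image(name): name is "scene" or "top"; returns a dict with "pixels" (400x640x3 uint8, red, green, blue), "z_map" (400x640 float32, m along the optical axis (not along the pixel's ray), 0 where there is no reading), "fx", "fy", "cx", "cy" (pixels), "dist" ([k1, k2, p1, p2, k3] as OpenCV has them; the pictures are not rectified), "xyz" and "rotation" of the camera in the world. Camera axes: x right, y down, z forward; pixel columns grow to the right and rows downward; lengths in m; the calibration is good to about 2 mm. A picture is of the moment at which its call begins.
- arm.sign_off(): hands the job in; it is judged then, once.
The state is a dict: "clock": time; "joints": joint angles; "dq": joint speeds; "joint_efforts": joint torques, N m; "position": TCP position; "ee_rot": TCP orientation; "force": force on the tool from outside, world axes, zero at the start; "ft_torque": the same for the moment, N m; "width": opening from 0.0 (shut) to 1.0 (fully open); "gripper_force": force on a finger pad.
Only numpy, scipy, OpenCV 4.12 (cv2) and the standard library are available. Lean on these libraries where they do the work, as an engineer would, in place of code of your own. Each camera call takes 0.05 s, during which the arm holds its last target. There are 200 camera calls.

TASK

Pull the drying cabinet's bottom-hinged door down by its knob until it rests on its stop, keeping hold of it so that it does not drop. Lift the vial carrier up off the rail inside by its blue grip, keep it upright, and stand it in the middle of the cork mat; then push the door back up until its catch holds it shut, leaving the tin, the jar and the bottle where they are.

Things in the scene. Friction and masses are not known exactly. Their poses are not given: they have to be found in the camera images.
- cabinet: fixed white drying cabinet, 160 deep (x) x 260 wide (y) x 248 mm high, walls 8 to 10; origin at the centre of its underside, on the bench; x points to its back, the open front (-x) faces the robot. Inside 240 wide; roof's underside 240 above the bench, its front edge at x = -80; sill 24 high. The roof bars the way from above: reach in through the front, tool tilted about 40 degrees
- door (a joint): door angle (rad): 0 upright and shut, 1.1 down on its stop (short of level). White frame with clear window, 250 wide, 202 long, 14 mm thick, 0.5 kg, hinged at its lower edge. A spring roller catch near its top holds it shut: about 5 to 12 N at the knob snaps it in or out, within the last 0.1 rad. Not caught, it falls open by itself, faster than 2.5 rad/s
- door_hinge (a point): middle of the door's hinge line: in the cabinet frame at x = -87, y = 0, z = 40 mm; the line runs along the cabinet's y
- door_knob (a point): centre of the black knob on the door's top edge: a cylinder along the cabinet's y, 26 mm long, 22 across, on a 12 mm wide stem, 235 from the hinge line in the plane of the door; its rim is 22 beyond the door's edge. Pinch its flat ends, fingers closing along y, with a tilted tool while the door is up (a wall shelf hangs above); it turns between the pads as the door swings
- carrier: loose steel carrier, about 0.16 kg: tray 50 (x) x 66 (y) x 18 mm, two fixed black-capped vials (62 high), a central post with a blue grip, and at its back (+x) a 40 wide strap ending 129 up in a hook (slot 13 wide, lip 21 long) hung over the rail. Origin at the centre of its underside; axes as the cabinet's. To free it lift 22 to 35 mm, then bring it out forward. It stands on its tray
- carrier_grip (a point): centre of the carrier's blue grip block, 18 x 18 x 28 mm, 90 mm above the carrier's underside; while hung it is 32 mm behind the roof's front edge and 120 mm below the roof's underside; take it with fingers closing along the cabinet's y
- mat: fixed square cork mat, 140 x 140 x 6 mm, lying on the bench; origin at the centre of its underside, so its top is 6 mm higher
- tin: bystander: grey lidded metal tin, 66 across x 42 mm; origin at the centre of its underside
- sample_jar: bystander: cream jar with a white lid, 57 across x 59 mm; origin at the centre of its underside
- bottle: bystander: dark amber bottle with a cap, 62 across x 129 mm; origin at the centre of its underside
- rail (a point): middle of the round steel rail, 8 mm thick, 170 long along the cabinet's y, from which the carrier hangs; a like bar 100 mm lower steadies it from behind
Things that resemble listed ones, but are neither listed nor needed, are in the scene too. There is more than one size of the mat; the job needs the larger.

How it is judged:
By the outcome, as a careful person would: the job done as asked, in the order asked, and still so for the second after the job is handed in, with the robot touching nothing.
It also fails if it takes over 72 s, if anything falls off the work surface, if the arm or the gripper's body presses on something with over 40 N, if the wrist force passes 120 N, or if a joint passes its speed limit or range.

## Working session

There is one attempt and no reset: what is moved stays moved. The work goes in short steps, Python scripts to look and compute and a tool call to move; the robot and the scene stay as the last step left them, time stands still between calls to the robot, and variables do not carry over. Pictures are saved under pics/ and viewed, at most 14 in all, crops included, and the job is handed in when it is done.

Besides the shell and the picture viewer there is one more tool, called as a command line: name --argument value ..., lists and objects as JSON in quotes. arm_command: Moves the arm, as the interface text tells. Its arguments: {"type":"object","properties":{"targets":{"type":"array","items":{"type":"array","items":{"type":"array","items":{"type":"number"}}}},"jaw":{"type":"number"},"newtons":{"type":"number"}},"required":["targets"]}

```bash
ls; mkdir -p pics; cat > h.py <<'E'
import numpy as np, cv2, pickle
from scipy.spatial.transform import Rotation as R
def snap(n,tag):
    from cell import arm
    im=arm.get_image(n); pickle.dump(im,open(f'pics/{tag}.pkl','wb')); cv2.imwrite(f'pics/{tag}.png',im['pixels'][:,:,::-1]); return im
def load(tag): return pickle.load(open(f'pics/{tag}.pkl','rb'))
def Rm(im):
    r=np.array(im['rotation'],float); return r if r.shape==(3,3) else R.from_rotvec(r).as_matrix()
def ray(im,u,v):
    K=np.array([[im['fx'],0,im['cx']],[0,im['fy'],im['cy']],[0,0,1.]])
    p=cv2.undistortPoints(np.array([[[u,v]]],float),K,np.array(im['dist'],float))[0,0]
    return np.array([p[0],p[1],1.])
def pt(im,u,v,w=1):
    z=im['z_map'][int(v)-w:int(v)+w+1,int(u)-w:int(u)+w+1]; z=np.median(z[z>0]) if (z>0).any() else np.nan
    return np.array(im['xyz'])+Rm(im)@(ray(im,u,v)*z)
def onz(im,u,v,h):
    d=Rm(im)@ray(im,u,v);c=np.array(im['xyz']);return c+d*(h-c[2])/d[2]
def tri(a,ua,b,ub):
    d1=Rm(a)@ray(a,*ua);d2=Rm(b)@ray(b,*ub);c1=np.array(a['xyz']);c2=np.array(b['xyz'])
    s=np.linalg.lstsq(np.c_[d1,-d2],c2-c1,rcond=None)[0];p,q=c1+d1*s[0],c2+d2*s[1];return (p+q)/2,np.linalg.norm(p-q)
E
python3 -c "
from h import *
from cell import arm
print(arm.observe())
for n in('scene','top'):
    im=snap(n,n+'0');print(n,{k:im[k] for k in im if k not in('pixels','z_map')})
"
```

```text
pics
{'clock': 0.0, 'joints': array([ 1.01139797,  0.43521245,  0.02499974,  1.57413551, -0.01160287,
        1.13401801, -0.07511259]), 'dq': array([ 4.26096427e-04,  7.95144710e-05,  8.93325713e-04,  6.53832143e-04,
        8.41742819e-04, -4.59306505e-04,  5.81695368e-04]), 'joint_efforts': array([ 3.70734006e-04, -6.67840576e+01,  9.85935666e-01, -3.14466763e+01,
       -6.02256367e-02,  4.27672255e-02,  4.48821822e-05]), 'position': array([ 0.27538431, -0.56049283,  0.24493696]), 'ee_rot': array([-3.05854085e+00, -7.10799807e-01,  8.13938710e-04]), 'force': array([0.50808279, 0.10441123, 0.69677576]), 'ft_torque': array([0.02449247, 0.0082274 , 0.01334708]), 'gripper_force': 0.0, 'width': 0.9957472191989257}
scene {'fx': 416.0716331633347, 'fy': 416.0716331633347, 'cx': 320.852057460315, 'cy': 208.1620941698061, 'dist': array([-0.00445608,  0.        ,  0.        ,  0.        ,  0.        ]), 'xyz': array([-0.06875742,  0.81267849,  0.82636702]), 'rotation': array([-0.88299141,  2.31312239, -1.31150983])}
top {'fx': 456.01352019121754, 'fy': 456.01352019121754, 'cx': 326.3591179962744, 'cy': 195.82140982502872, 'dist': array([-0.12983258,  0.        ,  0.        ,  0.        ,  0.        ]), 'xyz': array([ 0.30557631, -0.08110321,  1.53759307]), 'rotation': array([-2.32149176,  1.81781485, -0.21403066])}
```

View pics/scene0.png

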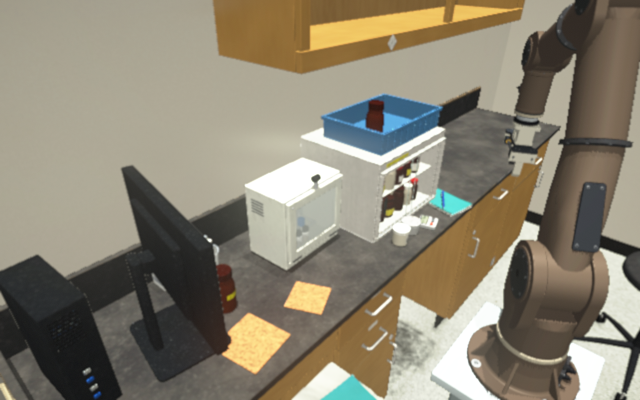

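View pics/top0.png

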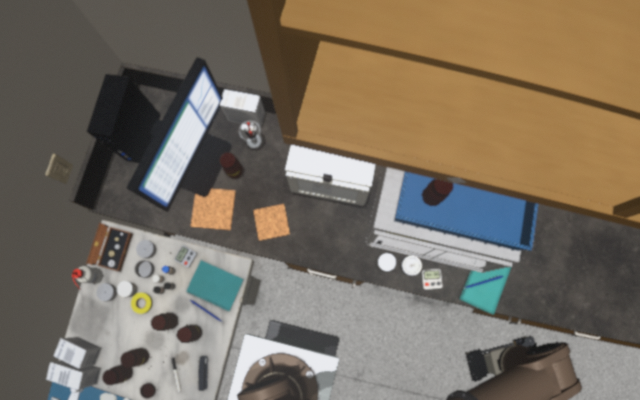

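The scene view shows the white cabinet around (295,215), knob (317,179), large mat (257,341) and small mat (308,297). In the top view the knob is at (327,178), the large mat at (214,209), the small mat at (271,222). Jar and tin candidates are the white-lidded pair at top (387,262) and (412,266). Now enlarged crops.

```bash
python3 -c "
from h import *
s=load('scene0');t=load('top0')
a=cv2.resize(s['pixels'][150:275,235:355],None,fx=3.3,fy=3.3,interpolation=cv2.INTER_CUBIC)
b=cv2.resize(t['pixels'][130:255,270:390],None,fx=3.3,fy=3.3,interpolation=cv2.INTER_CUBIC)
cv2.imwrite('pics/c1.png',np.hstack([a,b])[:,:,::-1]);print(a.shape)
for n,im,L in(('s',s,[(317,179),(257,341),(308,297),(400,235),(413,226),(230,290),(265,185),(310,165),(298,230),(302,228)]),('t',t,[(327,178),(214,209),(271,222),(387,262),(412,266),(230,165),(330,160),(290,150),(370,166),(400,110),(320,130)])):
  for p in L: print(n,p,pt(im,*p).round(3))
p=tri(s,(317,179),t,(327,178));print(p)
"
```

```text
(412, 396, 3)
s (317, 179) [0.645 0.01  0.276]
s (257, 341) [0.518 0.374 0.004]
s (308, 297) [0.531 0.173 0.003]
s (400, 235) [ 0.473 -0.209  0.047]
s (413, 226) [ 0.475 -0.296  0.039]
s (230, 290) [0.649 0.347 0.074]
s (265, 185) [0.768 0.103 0.248]
s (310, 165) [ 0.766 -0.09   0.247]
s (298, 230) [0.649 0.089 0.135]
s (302, 228) [0.651 0.07  0.132]
t (327, 178) [0.648 0.002 0.283]
t (214, 209) [0.523 0.374 0.005]
t (271, 222) [0.527 0.17  0.003]
t (387, 262) [ 0.482 -0.239  0.059]
t (412, 266) [ 0.491 -0.324  0.042]
t (230, 165) [0.658 0.33  0.127]
t (330, 160) [0.714 0.009 0.247]
t (290, 150) [0.716 0.133 0.247]
t (370, 166) [ 0.725 -0.11   0.247]
t (400, 110) [ 0.738 -0.137  0.634]
t (320, 130) [0.651 0.019 0.635]
(array([0.65173098, 0.00326595, 0.27095023]), np.float64(1.48110683754441e-05))
```

View pics/c1.png

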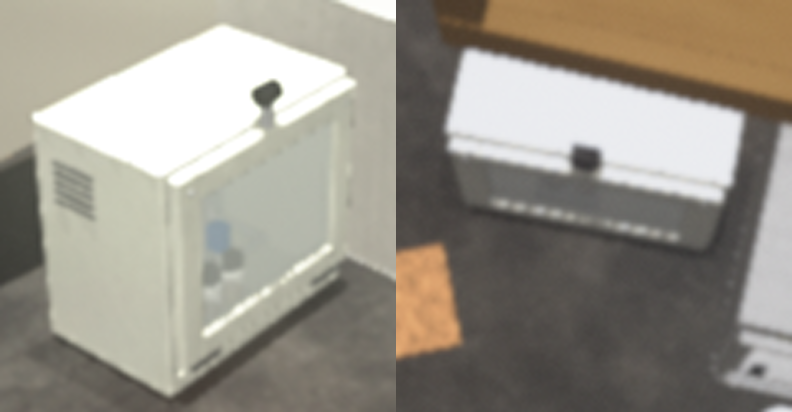

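Crop: knob at scene (316,179), top (327.5,178); roof front corners at top (285,171.5),(371.5,186.4), scene (285,203.6),(341.7,173.6). The blue grip shows through the window at scene (301,221) with vial caps below it, so it is the carrier.

```bash
python3 -c "
from h import *
s=load('scene0');t=load('top0')
A=onz(t,285.2,171.5,.248);B=onz(t,371.5,186.4,.248);C=onz(t,291.5,145.2,.248)
print(A,B,C,np.linalg.norm(A-B),np.linalg.norm(A-C))
A2=onz(s,285,203.6,.248);B2=onz(s,341.7,173.6,.248);C2=onz(s,245.6,185.8,.248)
print(A2,B2,C2,np.linalg.norm(A2-B2),np.linalg.norm(A2-C2))
# roof mask fit: depth points at z~.247
P=[]
for im,reg in((s,(150,215,235,355)),(t,(130,200,270,390))):
  Q=np.array([pt(im,u,v,0) for v in range(reg[0],reg[1]) for u in range(reg[2],reg[3])])
  Q=Q[(abs(Q[:,2]-.248)<.006)];Q=Q[(Q[:,0]>.6)&(Q[:,1]>-.14)]
  r=cv2.minAreaRect(Q[:,:2].astype(np.float32));print(r,cv2.boxPoints(r).round(4).tolist())
def cab(A,B,d):
  y=(A-B)[:2]/np.linalg.norm((A-B)[:2]);x=np.array([y[1],-y[0]]);return (A+B)[:2]/2+x*d,np.degrees(np.arctan2(x[1],x[0]))
for a,b in((A,B),(A2,B2)):
  o,yaw=cab(a,b,.08);c=np.radians(yaw);M=np.array([[np.cos(c),-np.sin(c)],[np.sin(c),np.cos(c)]])
  k,_=tri(s,(316,179),t,(327.5,178));print('cab',o,yaw,'knob in cab',M.T@(k[:2]-o),k[2]); g=onz(s,301,221.2,.12);print('grip',g,M.T@(g[:2]-o))
for n,im,lo in(('s',s,(215,310,290,375)),('t',t,(188,188,238,232))):
  px=im['pixels'].astype(int);m=np.zeros(px.shape[:2],np.uint8);m[lo[1]:lo[3],lo[0]:lo[2]]=((px[...,0]>180)&(px[...,2]<150)&(px[...,0]-px[...,2]>60))[lo[1]:lo[3],lo[0]:lo[2]]
  v,u=np.nonzero(m);Q=np.array([onz(im,a,b,.006)[:2] for a,b in zip(u,v)],np.float32);print(n,cv2.minAreaRect(Q))
"
```

```text
[0.64782622 0.12928906 0.248     ] [ 0.66450054 -0.12772777  0.248     ] [0.73162382 0.13245921 0.248     ] 0.2575571503207683 0.08385754165996438
[0.64766272 0.13858655 0.248     ] [ 0.64945887 -0.10989708  0.248     ] [0.80654799 0.14460434 0.248     ] 0.24849012415754684 0.15899919577053623
((0.7989702820777893, 0.013821728527545929), (0.3008831739425659, 0.2619936466217041), 2.363204002380371) [[0.6432999968528748, 0.13850000500679016], [0.6541000008583069, -0.12330000102519989], [0.9546999931335449, -0.11089999973773956], [0.9438999891281128, 0.1509000062942505]]
((0.6894640922546387, 0.0054704248905181885), (0.09276648610830307, 0.2621811628341675), 0.5907809138298035) [[0.641700029373169, 0.13609999418258667], [0.6444000005722046, -0.12610000371932983], [0.7372000217437744, -0.1251000016927719], [0.734499990940094, 0.13699999451637268]]
cab [0.73599555 0.00595987] 3.7119405719586567 knob in cab [-0.08212824  0.00223599] 0.26951210903589173
grip [0.69216231 0.03139743 0.12      ] [-0.04209445  0.02822197]
cab [0.7285587 0.014923 ] 0.4141525517253785 knob in cab [-0.074749   -0.01150883] 0.26951210903589173
grip [0.69216231 0.03139743 0.12      ] [-0.03627636  0.01673708]
s ((0.5278640985488892, 0.38385632634162903), (0.1427624523639679, 0.14226287603378296), 9.839152336120605)
t ((0.52538001537323, 0.38024187088012695), (0.1379200965166092, 0.1359219253063202), 9.450912475585938)
```

```bash
python3 -c "
from h import *
s=load('scene0');t=load('top0')
Q=[];U=[]
for v in range(150,275):
  for u in range(235,360):
    Q.append(pt(s,u,v,0));U.append((u,v))
Q=np.array(Q)
def plane(m,n0,d0,tol=.004):
  n,d=np.array(n0,float),d0
  for tt in(.03,.012,.006,tol,tol):
    k=m&(abs(Q@n-d)<tt);c=Q[k].mean(0);n2=np.linalg.svd(Q[k]-c,full_matrices=False)[2][2];n=n2*np.sign(n2@n);d=n@c
  return n,d,k.sum(),Q[k].min(0),Q[k].max(0)
m=(Q[:,2]>.05)&(Q[:,2]<.235)
f=plane(m&(Q[:,1]<.12),[1,0,0],.645);l=plane(m&(Q[:,0]>.67),[0,1,0],.14)
r=plane(Q[:,2]>.236,[0,0,1],.248)
for p in(f,l,r):print(p)
print('yaw f',np.degrees(np.arctan2(f[0][1],f[0][0])),'yaw l',np.degrees(np.arctan2(-l[0][0],l[0][1])))
# knob pts
k=(Q[:,2]>.258)&(Q[:,0]<.7);print('knob',k.sum(),Q[k].min(0),Q[k].max(0),np.median(Q[k],0))
T=np.array([pt(t,u,v,0) for v in range(165,192) for u in range(315,340)]);k=(T[:,2]>.262)&(T[:,2]<.3);print(k.sum(),T[k].min(0),T[k].max(0),np.median(T[k],0))
for tag,im in(('s',s),('t',t)):
  px=im['pixels'].astype(int).sum(2);a=(slice(170,190),slice(306,326)) if tag=='s' else (slice(168,190),slice(316,340))
  v,u=np.nonzero(px[a]<230);print(tag,len(u),(u.min(),u.max(),v.min(),v.max()),u.mean()+a[1].start,v.mean()+a[0].start)
"
```

```text
(array([0.99916806, 0.04033436, 0.00602691]), np.float64(0.6525792923138112), np.int64(2369), array([ 0.64341472, -0.15830066,  0.05003678]), array([0.66238358, 0.11999634, 0.23488855]))
(array([-4.49022199e-02,  9.98991387e-01, -4.09510882e-06]), np.float64(0.10724090673632776), np.int64(1714), array([0.67006138, 0.13421426, 0.05023752]), array([0.81644161, 0.14691251, 0.23496359]))
(array([-8.61414102e-03,  9.62462883e-04,  9.99962434e-01]), np.float64(0.2401929770689998), np.int64(2300), array([ 0.61362132, -0.15730715,  0.24098816]), array([0.94720321, 0.14505927, 0.25307102]))
yaw f 2.311657727631743 yaw l 2.573572998254317
knob 422 [ 0.61278911 -0.20102369  0.25810316] [0.69959592 0.02293443 0.30125841] [ 0.65400927 -0.15234172  0.28240497]
69 [ 0.64152494 -0.00978286  0.26588511] [0.66265094 0.01538655 0.28917579] [0.65044388 0.00246151 0.28281214]Traceback (most recent call last):
  File "<string>", line 24, in <module>
    v,u=np.nonzero(px[a]<230);print(tag,len(u),(u.min(),u.max(),v.min(),v.max()),u.mean()+a[1].start,v.mean()+a[0].start)
                                                ~~~~~^^
    return umr_minimum(a, axis, None, out, keepdims, initial, where)
ValueError: zero-size array to reduction operation minimum which has no identity
```

```bash
cat >> h.py <<'E'
def proj(im,P):
    Rw=Rm(im).T;K=np.array([[im['fx'],0,im['cx']],[0,im['fy'],im['cy']],[0,0,1.]])
    return cv2.projectPoints(np.array(P,float).reshape(-1,3),cv2.Rodrigues(Rw)[0],-Rw@np.array(im['xyz']),K,np.array(im['dist'],float))[0][:,0]
E
python3 -c "
from h import *
from scipy.optimize import least_squares
s=load('scene0');t=load('top0')
X=np.array([[-.08,.13,.248],[-.08,-.13,.248],[.08,.13,.248],[-.087,0,.275]])
us=np.array([[285,203.6],[341.7,173.6],[245.6,185.8],[316,178.8]]);ut=np.array([[285.2,171.5],[371.5,186.4],[327.5,178]])
def W(p):
  c,n=np.cos(p[2]),np.sin(p[2]);return X@np.array([[c,n,0],[-n,c,0],[0,0,1]])+[p[0],p[1],0]
f=lambda p:np.r_[(proj(s,W(p))-us).ravel(),(proj(t,W(p)[[0,1,3]])-ut).ravel(),(p[2]-.0427)*200]
r=least_squares(f,[.74,.005,.043],loss='soft_l1');print(r.x,f(r.x).round(1));print(W(r.x))
c,n=np.cos(r.x[2]),np.sin(r.x[2])
for z in(.115,.12,.125):
  g=onz(s,301,221.2,z);d=g[:2]-r.x[:2];print('grip',z,g,d[0]*c+d[1]*n,-d[0]*n+d[1]*c)
d=(Rm(s)@ray(s,301,221.2));print(d)
P=W(r.x)[3];
for nm,im,h in(('s',s,6),('t',t,6)):
  u=proj(im,P)[0];print(nm,u)
a=cv2.resize(s['pixels'][165:195,300:335],None,fx=11,fy=11,interpolation=cv2.INTER_CUBIC)
b=cv2.resize(t['pixels'][165:195,310:345],None,fx=11,fy=11,interpolation=cv2.INTER_CUBIC)
for q,im,o in((a,s,(300,165)),(b,t,(310,165))):
  for w in(W(r.x)[0],W(r.x)[1],P):
    u=((proj(im,w)[0]-o+.5)*11).astype(int);cv2.drawMarker(q,tuple(int(i) for i in u),(255,0,0),0,15,1)
cv2.imwrite('pics/c2.png',np.hstack([a,b])[:,:,::-1])
"
```

```text
[0.73708525 0.00718787 0.04416212] [ 0.4 -1.2 -0.1 -3.   0.  -1.   1.4 -0.9 -1.1 -1.5 -0.6  0.4 -0.7  0.1
  0.3]
[[ 0.65142404  0.1335293   0.248     ]
 [ 0.66290246 -0.1262172   0.248     ]
 [ 0.81126804  0.14059294  0.248     ]
 [ 0.65017007  0.00334701  0.275     ]]
grip 0.115 [0.69754846 0.02586715 0.115     ] -0.038673596447549134 0.020406527875501405
grip 0.12 [0.69216231 0.03139743 0.12      ] -0.043810345474926723 0.026169199470571006
grip 0.125 [0.68677616 0.0369277  0.125     ] -0.048947094502304306 0.031931871065640494
[ 0.58656158 -0.6022573  -0.54450916]
s [317.39229791 177.93581153]
t [326.84280715 178.11711882]
```

View pics/c2.png

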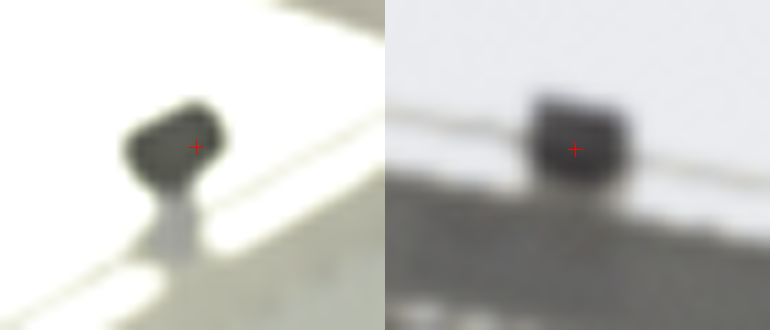

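Crop confirms the knob: scene (315.4,177.7), top (327.0,177.2), single black cylinder on a stem. Planning helper next. Lookalikes: mats big (214,209) vs small (271,222) in top → big; other knob/handle none; carrier only one (blue grip).

```bash
cat >> h.py <<'E'
YAW=.044
def ori(tilt,yaw=YAW):
    t=np.radians(tilt);xc=np.array([np.cos(yaw),np.sin(yaw),0]);yc=np.array([-np.sin(yaw),np.cos(yaw),0]);z=np.array([0,0,1.])
    return np.c_[np.cos(t)*xc+np.sin(t)*z,-yc,np.sin(t)*xc-np.cos(t)*z]
def plan(way,start=None,vmax=.055,wmax=.17):
    """way: list of (pos, R, nrows or None)"""
    if start is None:
        from cell import arm
        o=arm.observe();start=(o['position'],R.from_rotvec(o['ee_rot']).as_matrix());print('t',round(o['clock'],2),'p',o['position'].round(4),'F',o['force'].round(1),'w',round(o['width']*91.8,1),'g',round(o['gripper_force'],1))
    p,Q=start;rows=[]
    for tp,tR,n in way:
        tp=np.array(tp);rv=R.from_matrix(Q.T@tR).as_rotvec()
        k=n or max(1,int(np.ceil(max(np.linalg.norm(tp-p)/vmax,np.linalg.norm(rv)/wmax))))
        dq=R.from_rotvec(rv/k).as_matrix();dp=(tp-p)/k
        for i in range(k):
            rows.append(np.r_[Q.T@dp,rv/k]);Q=Q@dq
        p,Q=tp,tR
    for i in range(0,len(rows),10):print([[float(x) for x in r.round(4)] for r in rows[i:i+10]])
E
python3 -c "
from h import *
s=load('scene0');t=load('top0')
k,e=tri(s,(315.4,177.7),t,(327.0,177.2));print(k,e)
for p in((360,225),(345,180),(420,200)):print(pt(s,*p).round(3))
K=np.array([.653,.005,.273]);Q=ori(45)
plan([((.36,-.25,.34),ori(15),None),((.48,0,.37),Q,None),(K-.08*Q[:,2],Q,None)])
"
```

```text
[0.65466676 0.00457994 0.27411528] 0.003414970849434181
[ 0.595 -0.151  0.06 ]
[ 0.668 -0.152  0.203]
[ 0.569 -0.513  0.013]
t 0.1 p [ 0.2754 -0.5606  0.245 ] F [0.1 0.6 0.3] w 92.0 g 0.0
[[0.0304, -0.0345, -0.0135, -0.0079, 0.0369, 0.0586], [0.0288, -0.0361, -0.0127, -0.0079, 0.0369, 0.0586], [0.0271, -0.0377, -0.012, -0.0079, 0.0369, 0.0586], [0.0253, -0.0391, -0.0113, -0.0079, 0.0369, 0.0586], [0.0234, -0.0405, -0.0107, -0.0079, 0.0369, 0.0586], [0.0213, -0.0417, -0.0102, -0.0079, 0.0369, 0.0586], [0.0192, -0.0428, -0.0098, -0.0079, 0.0369, 0.0586], [0.0224, -0.0407, 0.0008, 0.0, 0.0873, -0.0], [0.0222, -0.0407, 0.0028, 0.0, 0.0873, -0.0], [0.0219, -0.0407, 0.0047, 0.0, 0.0873, -0.0]]
[[0.0214, -0.0407, 0.0066, 0.0, 0.0873, -0.0], [0.0207, -0.0407, 0.0084, 0.0, 0.0873, -0.0], [0.0199, -0.0407, 0.0102, 0.0, 0.0873, -0.0], [0.0179, 0.0009, 0.037, 0.0, 0.0, 0.0], [0.0179, 0.0009, 0.037, 0.0, 0.0, 0.0], [0.0179, 0.0009, 0.037, 0.0, 0.0, 0.0]]
```

arm_command --targets '[[[0.03,-0.0345,-0.0135,-0.008,0.037,0.0586],[0.029,-0.036,-0.013,-0.008,0.037,0.0586],[0.027,-0.038,-0.012,-0.008,0.037,0.0586],[0.025,-0.039,-0.011,-0.008,0.037,0.0586],[0.023,-0.0405,-0.011,-0.008,0.037,0.0586],[0.021,-0.042,-0.01,-0.008,0.037,0.0586],[0.019,-0.043,-0.01,-0.008,0.037,0.0586],[0.022,-0.041,0.001,0,0.087,0],[0.022,-0.041,0.003,0,0.087,0],[0.022,-0.041,0.005,0,0.087,0]]]' --jaw 0.06

```text
clock: 1.35
position: [0.4185, -0.1228, 0.3546]
ee_rot: [-3.023, -0.067, -0.815]
force: [0.9, 1.2, -0.4]
width: 0.647
gripper_force: 0.0
```

arm_command --targets '[[[0.021,-0.041,0.0066,0,0.087,0],[0.021,-0.041,0.0084,0,0.087,0],[0.02,-0.041,0.01,0,0.087,0],[0,0,0,0,0,0]]]'

```text
clock: 1.85
position: [0.4775, 0.0045, 0.3687]
ee_rot: [-2.887, -0.072, -1.195]
force: [-0.2, -1.2, 0.4]
width: 0.655
gripper_force: 0.0
```

```bash
python3 -c "
from h import *
from cell import arm
snap('scene','s1')
K=np.array([.654,.0045,.274]);Q=ori(45)
plan([(K-.07*Q[:,2],Q,None)])
print(arm.observe()['joints'])
"
```

```text
t 1.9 p [0.4775 0.0026 0.3688] F [-0.2 -0.5  0.7] w 60.1 g 0.0
[[0.0193, 0.002, 0.0406, 0.0001, 0.0005, 0.0012], [0.0193, 0.002, 0.0406, 0.0001, 0.0005, 0.0012], [0.0193, 0.002, 0.0406, 0.0001, 0.0005, 0.0012]]
[ 0.58096463 -0.27959513 -0.5528139   2.28319651 -0.50919773  0.34533225
 -1.12360829]
```

arm_command --targets '[[[0.0193,0.002,0.0406,0,0,0.001],[0.0193,0.002,0.0406,0,0,0.001],[0.0193,0.002,0.0406,0,0.001,0.001],[0,0,0,0,0,0]]]'

```text
clock: 2.4
position: [0.5615, -0.0059, 0.3322]
ee_rot: [-2.913, -0.055, -1.169]
force: [0.2, 0.5, -0.4]
width: 0.654
gripper_force: 0.0
```

```bash
python3 -c "
from h import *
from cell import arm
s=snap('scene','s2');t=snap('top','t2')
K=np.array([.654,.0045,.274]);Q=ori(45)
plan([(K,Q,None)])
print(arm.observe()['joints'])
a=cv2.resize(s['pixels'][120:240,245:365],None,fx=3.3,fy=3.3,interpolation=cv2.INTER_CUBIC)
b=cv2.resize(t['pixels'][140:260,265:385],None,fx=3.3,fy=3.3,interpolation=cv2.INTER_CUBIC)
cv2.imwrite('pics/c3.png',np.hstack([a,b])[:,:,::-1])
"
```

```text
t 2.5 p [ 0.5608 -0.004   0.3327] F [ 0.8 -0.2  0.1] w 59.9 g 0.0
[[0.009, -0.002, 0.0357, 0.0047, 0.0073, 0.0006], [0.0087, -0.0018, 0.0357, 0.0047, 0.0073, 0.0006], [0.0085, -0.0016, 0.0358, 0.0047, 0.0073, 0.0006]]
[ 0.82572337 -0.02029854 -0.90385305  2.18873612  0.1292007   0.20444304
 -1.73143038]
```

View pics/c3.png

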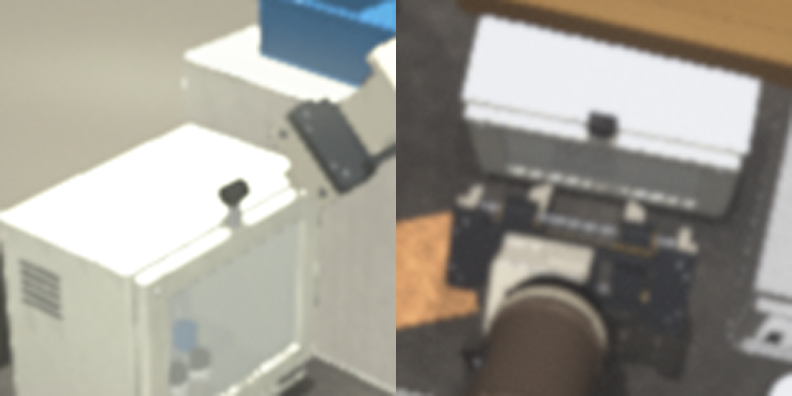

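Picture: gripper is in front of and above the knob, fingers straddling it laterally (top crop fingers at x≈540/635 around knob 602 px), a bit short because joint 6 nears its limit. I'll fit a quick kinematic model to pick reachable tilts.

```bash
cat > fk.py <<'E'
from h import *
from scipy.optimize import least_squares
import itertools
D=[([1.01139797,0.43521245,0.02499974,1.57413551,-0.01160287,1.13401801,-0.07511259],[0.27538431,-0.56049283,0.24493696],[-3.05854085,-0.710799807,0.00081]),]
E
python3 - <<'E'
import sys;sys.path.insert(0,'.')
from fk import *
from cell import arm
o=arm.observe();D.append((o['joints'].tolist(),o['position'].tolist(),o['ee_rot'].tolist()))
D.append(([0.58096463,-0.27959513,-0.5528139,2.28319651,-0.50919773,0.34533225,-1.12360829],[0.4775,0.0026,0.3688],[-2.887,-0.072,-1.195]))
open('fk.py','a').write('D+='+repr(D[1:])+'\n')
best=[]
for s in itertools.product([1,-1],repeat=7):
  q0=lambda q:(R.from_euler('z',s[0]*q[0])*R.from_euler('y',s[1]*q[1])*R.from_euler('z',s[2]*q[2])*R.from_euler('y',s[3]*q[3])*R.from_euler('z',s[4]*q[4])*R.from_euler('y',s[5]*q[5])*R.from_euler('z',s[6]*q[6]))
  M=[ (R.from_rotvec(d[2]).inv()*q0(d[0])) for d in D]
  e=(M[0].inv()*M[1]).magnitude()+(M[0].inv()*M[2]).magnitude()
  best.append((e,s,M[0].as_rotvec().round(3).tolist()))
best.sort(key=lambda a:a[0]);print(*best[:4],sep='\n')
E
```

```text
(0.002585679246805131, (-1, 1, -1, 1, -1, 1, -1), [0.0, -0.0, -1.571])
(0.8474909568916393, (1, 1, -1, -1, 1, -1, -1), [-1.122, 0.35, 2.467])
(1.243233800858431, (1, 1, -1, -1, -1, -1, -1), [-1.112, 0.381, 2.467])
(1.2733177574020886, (-1, 1, -1, 1, 1, 1, -1), [0.015, -0.018, -1.581])
```

```bash
cat >> fk.py <<'E'
S=[-1,1,-1,1,-1,1,-1]
def chain(q):
    Rs=[];c=R.identity()
    for i in range(7): c=c*R.from_euler('zy'[i%2],S[i]*q[i]);Rs.append(c)
    return Rs
def A(q):
    r=[c.as_matrix() for c in chain(q)]
    return np.c_[[0,0,1.],r[0][:,0],r[2][:,0],r[2][:,2],r[4][:,0],r[4][:,2],r[5][:,2]]
par=np.linalg.lstsq(np.vstack([A(d[0]) for d in D]),np.hstack([d[1] for d in D]),rcond=None)[0]
OFF=R.from_rotvec([0,0,-1.5708])
def fk(q): return A(q)@par,chain(q)[6]*OFF.inv()
lo=np.array([-2.62,-.44,-1.27,.08,-1.32,.12,-2.74]);hi=np.array([2.62,2.09,1.32,2.57,4.46,2,2.74])
def ik(p,Q,q0):
    Q=R.from_matrix(Q)
    def f(q):
        a,b=fk(q);return np.r_[(a-p)*20,(Q.inv()*b).as_rotvec()*5,(q-q0)*.01]
    r=least_squares(f,np.clip(q0,lo+.01,hi-.01),bounds=(lo,hi));a,b=fk(r.x);return r.x,np.linalg.norm(a-p),(Q.inv()*b).magnitude()
E
python3 - <<'E'
from fk import *
print(par.round(4),[(np.linalg.norm(fk(d[0])[0]-d[1])*1e3).round(2) for d in D])
q=np.array(D[1][0]);c=np.array([np.cos(YAW),np.sin(YAW),0]);H=np.array([.654,.0045,.04])
z=np.array([0,0,1.])
for q0n,q0 in(('now',q),('mid',np.array([0,.3,0,1.6,0,.8,0]))):
 for tl in(15,30,45):
  for th in(0,.5,1.1):
   r=ik(H+.234*(-np.sin(th)*c+np.cos(th)*z),ori(tl),q0);print(q0n,'knob',tl,th,r[0].round(2),round(r[1],4),round(r[2],3))
 for tl in(40,50,60):
  for p in((.692,.031,.12),(.692,.031,.155),(.50,.031,.16),(.527,.382,.1)):
   r=ik(np.array(p),ori(tl),q0);print(q0n,tl,p,r[0].round(2),round(r[1],4),round(r[2],3))
E
```

```text
[ 0.2032  0.0563  0.0469  0.4875 -0.033   0.3367  0.268 ] [np.float64(54.08), np.float64(3.87), np.float64(2.68)]
now knob 15 0 [ 0.42  0.42 -0.65  1.64  0.35  0.92 -1.86] 0.0 0.0
now knob 15 0.5 [ 0.58  0.24 -0.76  2.01  0.29  0.71 -1.86] 0.0 0.0
now knob 15 1.1 [ 0.51  0.2  -0.61  2.43  0.42  0.31 -1.99] 0.0 0.0
now knob 30 0 [ 0.46  0.31 -0.61  1.88  0.41  0.51 -1.93] 0.0 0.0
now knob 30 0.5 [ 0.61  0.13 -0.72  2.22  0.34  0.31 -1.91] 0.0 0.0
now knob 30 1.1 [ 0.69  0.18 -0.76  2.5   1.22  0.12 -2.74] 0.0091 0.058
now knob 45 0 [ 0.46  0.25 -0.54  2.07  1.01  0.12 -2.5 ] 0.0 0.0
now knob 45 0.5 [ 0.85  0.14 -0.95  2.29  1.22  0.12 -2.74] 0.0079 0.061
now knob 45 1.1 [ 0.95  0.16 -1.03  2.47  1.25  0.12 -2.74] 0.0379 0.245
now 40 (0.692, 0.031, 0.12) [ 0.21  0.53 -0.3   1.98  1.27  0.12 -2.74] 0.0097 0.089
now 40 (0.692, 0.031, 0.155) [ 0.22  0.47 -0.31  1.99  1.25  0.12 -2.74] 0.0051 0.046
now 40 (0.5, 0.031, 0.16) [ 0.45  0.17 -0.57  2.4   1.18  0.12 -2.74] 0.0211 0.15
now 40 (0.527, 0.382, 0.1) [-1.22  0.63  0.68  2.05  0.48  0.12 -2.74] 0.0101 0.09
now 50 (0.692, 0.031, 0.12) [
[... 1575 characters left out ...]
  0.12 -1.08] 0.0031 0.028
mid 50 (0.692, 0.031, 0.12) [-0.3   0.52  0.29  1.97 -1.32  0.12 -0.33] 0.0249 0.23
mid 50 (0.692, 0.031, 0.155) [-0.32  0.46  0.32  1.98 -1.32  0.12 -0.33] 0.0203 0.186
mid 50 (0.5, 0.031, 0.16) [-0.72  0.16  0.73  2.38 -1.32  0.12 -0.27] 0.0384 0.268
mid 50 (0.527, 0.382, 0.1) [-1.53  0.92  1.06  2.02 -1.32  0.12 -1.21] 0.0144 0.13
mid 60 (0.692, 0.031, 0.12) [-0.3   0.51  0.3   1.95 -1.32  0.12 -0.34] 0.0407 0.377
mid 60 (0.692, 0.031, 0.155) [-0.32  0.45  0.33  1.96 -1.32  0.12 -0.33] 0.0361 0.333
mid 60 (0.5, 0.031, 0.16) [-0.8   0.13  0.83  2.37 -1.32  0.12 -0.26] 0.0573 0.399
mid 60 (0.527, 0.382, 0.1) [-1.64  1.12  1.2   2.   -1.32  0.12 -1.39] 0.0237 0.216
```

```bash
python3 -c "
from h import *
K=np.array([.654,.0045,.274]);Q=ori(30)
plan([(K-.08*Q[:,2],Q,4)])
"
```

```text
t 2.5 p [ 0.5608 -0.004   0.3327] F [ 0.8 -0.2  0.1] w 59.9 g 0.0
[[0.0115, -0.0012, 0.0073, 0.0036, -0.06, -0.0], [0.0119, -0.0012, 0.0066, 0.0036, -0.06, -0.0], [0.0123, -0.0011, 0.0059, 0.0036, -0.06, -0.0], [0.0126, -0.0011, 0.0052, 0.0036, -0.06, -0.0]]
```

arm_command --targets '[[[0.0115,-0.0012,0.0073,0.0036,-0.06,0],[0.012,-0.0012,0.0066,0.0036,-0.06,0],[0.0123,-0.001,0.006,0.0036,-0.06,0],[0.0126,-0.001,0.005,0.0036,-0.06,0],[0,0,0,0,0,0]]]'

```text
clock: 3.12
position: [0.6151, 0.0048, 0.3446]
ee_rot: [-3.019, -0.071, -0.811]
force: [-0.2, -0.1, 0.6]
width: 0.654
gripper_force: 0.0
```

```bash
cat > log.py <<'E'
from cell import arm
o=arm.observe();open('fk.py','a').write('D+='+repr([(o['joints'].tolist(),o['position'].tolist(),o['ee_rot'].tolist())])+'\n');print(o['joints'].round(2))
E
python3 -c "
import log
from h import *
K=np.array([.654,.0045,.274]);Q=ori(30)
plan([(K,Q,3)])
"
```

```text
[ 0.7   0.19 -0.93  1.86  0.35  0.66 -1.92]
t 3.12 p [0.6151 0.0048 0.3446] F [-0.2 -0.1  0.6] w 60.0 g 0.0
[[-0.0006, 0.0008, 0.0269, -0.0012, -0.0005, 0.0007], [-0.0006, 0.0007, 0.0269, -0.0012, -0.0005, 0.0007], [-0.0006, 0.0007, 0.0269, -0.0012, -0.0005, 0.0007]]
```

arm_command --targets '[[[0,0,0.027,0,0,0],[0,0,0.027,0,0,0],[-0.001,0.001,0.027,0,0,0],[0,0,0,0,0,0]]]'

```text
clock: 3.62
position: [0.6523, 0.0044, 0.2713]
ee_rot: [-3.023, -0.07, -0.806]
force: [-0.7, -0.1, 0.2]
width: 0.654
gripper_force: 0.0
```

arm_command --targets '[[[0,0,0,0,0,0],[0,0,0,0,0,0],[0,0,0,0,0,0],[0,0,0,0,0,0],[0,0,0,0,0,0]]]' --jaw 0.015 --newtons 25

```text
clock: 4.25
position: [0.6544, 0.0041, 0.2739]
ee_rot: [-3.022, -0.068, -0.813]
force: [-4.9, 0.7, 5.5]
width: 0.281
gripper_force: 25.0
```

```bash
python3 -c "
import log
from h import *
s=snap('scene','s3')
K=np.array([.654,.0045,.274]);Q=ori(30)
plan([(K,Q,3)])
a=cv2.resize(s['pixels'][130:230,260:380],None,fx=5,fy=5,interpolation=cv2.INTER_CUBIC)
cv2.imwrite('pics/c4.png',a[:,:,::-1])
"
```

```text
[ 0.54  0.32 -0.8   1.9   0.58  0.55 -2.13]
t 4.3 p [0.6543 0.0041 0.2738] F [-4.  -0.8  6.2] w 26.0 g 25.0
[[-0.0001, -0.0001, -0.0001, 0.0, -0.0006, 0.0003], [-0.0001, -0.0001, -0.0001, 0.0, -0.0006, 0.0003], [-0.0001, -0.0001, -0.0001, 0.0, -0.0006, 0.0003]]
```

View pics/c4.png

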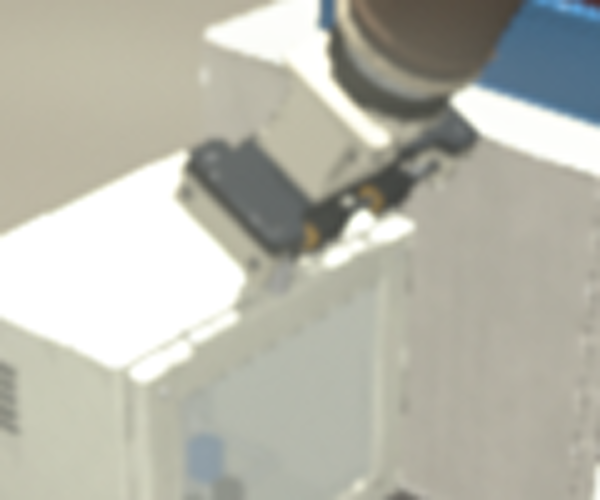

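Crop: both fingers are on the knob (opening 26.0 mm = knob length, 25 N). Now the arc.

```bash
cat > arc.py <<'E'
from h import *
def arcway(th0,th1,n,t0,t1,H):
    c=np.array([np.cos(YAW),np.sin(YAW),0]);z=np.array([0,0,1.])
    return [(H+.235*(-np.sin(a)*c+np.cos(a)*z),ori(b),1) for a,b in zip(np.linspace(th0,th1,n+1)[1:],np.linspace(t0,t1,n+1)[1:])]
E
python3 -c "
from arc import *
H=np.array([.6543,.0041,.039])
plan(arcway(0,.35,10,30,22,H)+arcway(.35,1.12,15,22,5,H))
"
```

```text
t 4.3 p [0.6543 0.0041 0.2738] F [-4.  -0.8  6.2] w 26.0 g 25.0
[[-0.0071, 0.0, -0.0042, 0.0, -0.0159, 0.0008], [-0.0074, 0.0, -0.0036, 0.0, -0.014, -0.0], [-0.0075, -0.0, -0.0033, -0.0, -0.014, 0.0], [-0.0077, 0.0, -0.0029, 0.0, -0.014, -0.0], [-0.0078, -0.0, -0.0025, -0.0, -0.014, 0.0], [-0.0079, 0.0, -0.0021, -0.0, -0.014, 0.0], [-0.008, 0.0, -0.0017, -0.0, -0.014, -0.0], [-0.0081, -0.0, -0.0013, 0.0, -0.014, 0.0], [-0.0082, -0.0, -0.0009, 0.0, -0.014, -0.0], [-0.0082, -0.0, -0.0005, 0.0, -0.014, 0.0]]
[[-0.0121, 0.0, -0.0001, -0.0, -0.0198, -0.0], [-0.012, -0.0, 0.0008, 0.0, -0.0198, 0.0], [-0.012, 0.0, 0.0016, 0.0, -0.0198, -0.0], [-0.0118, -0.0, 0.0025, -0.0, -0.0198, -0.0], [-0.0116, -0.0, 0.0033, -0.0, -0.0198, 0.0], [-0.0113, 0.0, 0.0041, 0.0, -0.0198, -0.0], [-0.011, -0.0, 0.0049, -0.0, -0.0198, 0.0], [-0.0106, -0.0, 0.0057, 0.0, -0.0198, 0.0], [-0.0102, -0.0, 0.0064, -0.0, -0.0198, -0.0], [-0.0097, -0.0, 0.0071, -0.0, -0.0198, 0.0]]
[[-0.0092, 0.0, 0.0078, 0.0, -0.0198, -0.0], [-0.0086, 0.0, 0.0084, 0.0, -0.0198, -0.0], [-0.008, -0.0, 0.009, 0.0, -0.0198, 0.0], [-0.0073, -0.0, 0.0096, -0.0, -0.0198, -0.0], [-0.0066, -0.0, 0.0101, 0.0, -0.0198, 0.0]]
```

arm_command --targets '[[[-0.007,0,-0.004,0,-0.015,0],[-0.0074,0,-0.0036,0,-0.014,0],[-0.0075,0,-0.0033,0,-0.014,0],[-0.0077,0,-0.0029,0,-0.014,0],[-0.0078,0,-0.0025,0,-0.014,0],[-0.0079,0,-0.0021,0,-0.014,0],[-0.008,0,-0.0017,0,-0.014,0],[-0.0081,0,-0.0013,0,-0.014,0],[-0.0082,0,-0.0009,0,-0.014,0],[-0.0082,0,-0.0005,0,-0.014,0]]]'

```text
clock: 5.55
position: [0.5736, 0.0006, 0.2589]
ee_rot: [-3.075, -0.069, -0.596]
force: [-0.1, 4.1, 2.1]
width: 0.279
gripper_force: 25.0
```

```bash
python3 -c "
import log
from arc import *
H=np.array([.6543,.0041,.039]);from cell import arm
d=arm.observe()['position']-H;print(np.arctan2(-d[0],d[2]),np.hypot(d[0],d[2]))
plan(arcway(.35,1.12,15,22,5,H))
"
```

```text
[ 0.64  0.27 -0.89  1.96  0.43  0.67 -2.01]
0.3515169118254109 0.2342501632773713
t 5.55 p [0.5736 0.0006 0.2589] F [-0.1  4.1  2.1] w 25.7 g 25.0
[[-0.0116, 0.0, -0.0008, -0.0002, -0.0189, 0.0009], [-0.012, -0.0, 0.0008, 0.0, -0.0198, 0.0], [-0.012, 0.0, 0.0016, 0.0, -0.0198, -0.0], [-0.0118, -0.0, 0.0025, -0.0, -0.0198, -0.0], [-0.0116, -0.0, 0.0033, -0.0, -0.0198, 0.0], [-0.0113, 0.0, 0.0041, 0.0, -0.0198, -0.0], [-0.011, -0.0, 0.0049, -0.0, -0.0198, 0.0], [-0.0106, -0.0, 0.0057, 0.0, -0.0198, 0.0], [-0.0102, -0.0, 0.0064, -0.0, -0.0198, -0.0], [-0.0097, -0.0, 0.0071, -0.0, -0.0198, 0.0]]
[[-0.0092, 0.0, 0.0078, 0.0, -0.0198, -0.0], [-0.0086, 0.0, 0.0084, 0.0, -0.0198, -0.0], [-0.008, -0.0, 0.009, 0.0, -0.0198, 0.0], [-0.0073, -0.0, 0.0096, -0.0, -0.0198, -0.0], [-0.0066, -0.0, 0.0101, 0.0, -0.0198, 0.0]]
```

Catch is out, door in hand, wrench low. Continue.

arm_command --targets '[[[-0.012,0,-0.0004,0,-0.02,0],[-0.012,0,0.0008,0,-0.02,0],[-0.012,0,0.0016,0,-0.02,0],[-0.0118,0,0.0025,0,-0.02,0],[-0.0116,0,0.0033,0,-0.02,0],[-0.0113,0,0.0041,0,-0.02,0],[-0.011,0,0.0049,0,-0.02,0],[-0.0106,0,0.0057,0,-0.02,0],[-0.0102,0,0.0064,0,-0.02,0],[-0.0097,0,0.0071,0,-0.02,0]]]'

```text
clock: 6.8
position: [0.4749, -0.0038, 0.1907]
ee_rot: [-3.124, -0.07, -0.284]
force: [-2.5, 6.9, 0.3]
width: 0.278
gripper_force: 25.0
```

```bash
python3 -c "
import log
from arc import *
H=np.array([.6543,.0041,.039]);from cell import arm
d=arm.observe()['position']-H;print(np.arctan2(-d[0],d[2]),np.hypot(d[0],d[2]))
plan(arcway(.863,1.12,5,10.7,5,H))
"
```

```text
[ 0.66  0.28 -0.91  2.09  0.38  0.73 -2.01]
0.8689370947862137 0.2349329329003213
t 6.8 p [ 0.4749 -0.0038  0.1907] F [-2.5  6.9  0.3] w 25.5 g 25.0
[[-0.008, -0.0, 0.0069, -0.0, -0.0145, 0.0009], [-0.0086, -0.0, 0.0084, 0.0, -0.0199, 0.0], [-0.008, -0.0, 0.009, 0.0, -0.0199, -0.0], [-0.0074, 0.0, 0.0096, -0.0, -0.0199, -0.0], [-0.0067, -0.0, 0.0101, -0.0, -0.0199, 0.0]]
```

arm_command --targets '[[[-0.0085,-0.0005,0.0073,0,-0.018,0],[-0.0086,-0.0005,0.0084,0,-0.02,0],[-0.008,0,0.009,0,-0.02,0],[-0.0074,0,0.0096,0,-0.02,0],[-0.0067,0,0.0101,0,-0.02,0],[0,0,0,0,0,0]]]'

```text
clock: 7.55
position: [0.4429, -0.0051, 0.1409]
ee_rot: [-3.137, -0.069, -0.131]
force: [-1.8, 2.1, -2.0]
width: 0.28
gripper_force: 25.0
```

```bash
python3 -c "
import log
from arc import *
H=np.array([.6543,.0041,.039]);from cell import arm
d=arm.observe()['position']-H;print(np.arctan2(-d[0],d[2]),np.hypot(d[0],d[2]))
plan([])
s=snap('scene','s4');t=snap('top','t4')
a=cv2.resize(s['pixels'][150:290,235:375],None,fx=2.8,fy=2.8,interpolation=cv2.INTER_CUBIC)
b=cv2.resize(t['pixels'][130:270,255:395],None,fx=2.8,fy=2.8,interpolation=cv2.INTER_CUBIC)
cv2.imwrite('pics/c5.png',np.hstack([a,b])[:,:,::-1])
"
```

```text
[ 0.59  0.36 -0.86  2.14  0.44  0.72 -2.08]
1.1217295990402762 0.23464675901404114
t 7.55 p [ 0.4429 -0.0051  0.1409] F [-1.8  2.1 -2. ] w 25.7 g 25.0
```

View pics/c5.png

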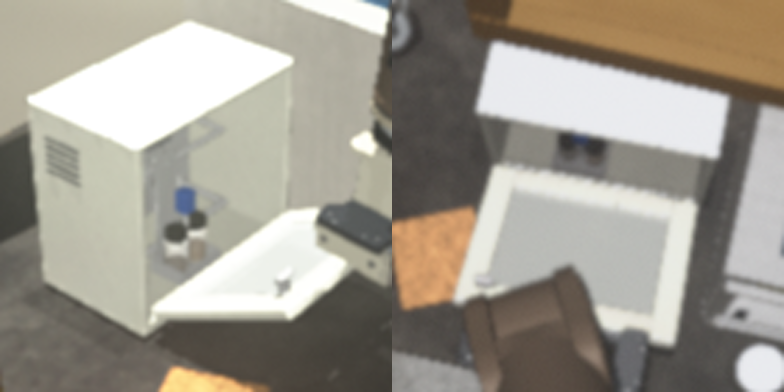

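Door is down, carrier visible: blue grip at scene (300.9,221.2), top (322,180.5). Check the door is truly on the stop with a small press.

arm_command --targets '[[[-0.001,0,0.003,0,0,0],[-0.001,0,0.003,0,0,0],[0,0,0,0,0,0]]]'

```text
clock: 8.02
position: [0.4438, -0.005, 0.1371]
ee_rot: [3.137, 0.069, 0.14]
force: [-6.6, -1.0, 24.0]
width: 0.28
gripper_force: 25.0
```

```bash
python3 -c "
import log
from arc import *
H=np.array([.6543,.0041,.039]);from cell import arm
d=arm.observe()['position']-H;print(np.arctan2(-d[0],d[2]),np.hypot(d[0],d[2]))
plan([])
s=load('s4');t=load('t4')
for u in((322,180.5),(322,179)):print(tri(s,(300.9,221.2),t,u))
def blobs(im,reg):
  x0,y0,x1,y1=reg;px=im['pixels'].astype(int)[y0:y1,x0:x1];v,u=np.nonzero((px[...,2]-px[...,0]>45));print(len(u),u.min()+x0,u.max()+x0,v.min()+y0,v.max()+y0,u.mean()+x0,v.mean()+y0);return u+x0,v+y0
for im,reg in((s,(290,205,315,240)),(t,(305,165,340,195))):
  u,v=blobs(im,reg);P=np.array([pt(im,a,b,0) for a,b in zip(u,v)]);print(P.min(0),P.max(0),np.median(P,0))
"
```

```text
[ 0.58  0.36 -0.85  2.15  0.45  0.71 -2.09]
1.1346662922644524 0.23224153131072026
t 8.03 p [ 0.4438 -0.005   0.1371] F [-6.6 -1.  24. ] w 25.7 g 25.0
(array([0.6859713 , 0.0302457 , 0.12018148]), np.float64(0.011639107648994697))
(array([0.68904259, 0.03020913, 0.11957712]), np.float64(0.007087981475815176))
45 298 303 218 225 300.55555555555554 221.42222222222222
[0.6822859  0.02618255 0.11026557] [0.6978516  0.04423939 0.13409612] [0.68789205 0.03772968 0.1237416 ]Traceback (most recent call last):
  File "<string>", line 12, in <module>
    u,v=blobs(im,reg);P=np.array([pt(im,a,b,0) for a,b in zip(u,v)]);print(P.min(0),P.max(0),np.median(P,0))
        ~~~~~^^^^^^^^
  File "<string>", line 10, in blobs
    x0,y0,x1,y1=reg;px=im['pixels'].astype(int)[y0:y1,x0:x1];v,u=np.nonzero((px[...,2]-px[...,0]>45));print(len(u),u.min()+x0,u.max()+x0,v.min()+y0,v.max()+y0,u.mean()+x0,v.mean()+y0);return u+x0,v+y0
                                                                                                                   ~~~~~^^
    return umr_minimum(a, axis, None, out, keepdims, initial, where)
ValueError: zero-size array to reduction operation minimum which has no identity
```

arm_command --targets '[[[0,0,-0.003,0,0,0],[0,0,-0.002,0,0,0],[0,0,0,0,0,0]]]'

```text
clock: 8.4
position: [0.4457, -0.0049, 0.1416]
ee_rot: [-3.135, -0.068, -0.146]
force: [12.7, -0.3, -10.2]
width: 0.282
gripper_force: 25.0
```

arm_command --targets '[[[0,0,0,0,0,0],[0,0,0,0,0,0],[0,0,0,0,0,0],[0,0,-0.03,0,0,0],[0,0,-0.04,0,0,0],[0,0,-0.04,0,0,0],[0,0,-0.03,0,0,0],[0,0,0,0,0,0]]]' --jaw 0.06

```text
clock: 9.4
position: [0.4308, -0.0051, 0.2818]
ee_rot: [3.138, 0.069, 0.141]
force: [-0.4, 0.0, -1.3]
width: 0.652
gripper_force: 0.0
```

```bash
python3 -c "
import log
from h import *
plan([])"
python3 - <<'E'
import re
s=open('fk.py').read().split('\n')
d=[l for l in s if l.startswith('D+=')];rest=[l for l in s if not l.startswith('D+=')]
i=next(k for k,l in enumerate(rest) if l.startswith('S='))
s='\n'.join(rest[:i]+["D+=eval(open('D.txt').read())"]+rest[i:])
s=s.replace("r[5][:,2]]","r[6][:,2],r[0][:,1],r[2][:,1],r[4][:,1],r[6][:,0],r[6][:,1]]")
open('fk.py','w').write(s)
open('D.txt','w').write('['+','.join(l[4:-1] for l in d)+']')
E
python3 - <<'E'
from fk import *
print(len(D),par.round(4),[(np.linalg.norm(fk(d[0])[0]-d[1])*1e3).round(2) for d in D])
q=np.array(D[-1][0])
for tl in(40,45,50,55):
 for yw in(YAW,YAW+.1):
  for p in((.692-.01*np.sin(np.radians(tl)),.0305,.128),(.692,.031,.16),(.50,.031,.20),(.527,.382,.11)):
   r=ik(np.array(p),ori(tl,yw),q);print(tl,yw,np.round(p,3),r[0].round(2),round(r[1],4),round(r[2],3))
E
```

```text
[ 0.82  0.13 -1.01  1.96  0.15  1.02 -1.78]
t 9.4 p [ 0.4308 -0.0051  0.2818] F [-0.4  0.  -1.3] w 59.9 g 0.0
10 [ 2.721e-01  0.000e+00  0.000e+00  5.576e-01  0.000e+00  4.277e-01
  3.514e-01 -3.640e-02 -1.660e-02 -3.000e-04  0.000e+00 -0.000e+00] [np.float64(0.0), np.float64(0.01), np.float64(0.01), np.float64(0.01), np.float64(0.01), np.float64(0.0), np.float64(0.0), np.float64(0.01), np.float64(0.01), np.float64(0.01)]
40 0.044 [0.686 0.03  0.128] [-0.04  0.45 -0.14  2.05  1.11  0.12 -2.74] 0.0104 0.113
40 0.044 [0.692 0.031 0.16 ] [-0.05  0.41 -0.13  2.06  1.11  0.12 -2.74] 0.0066 0.072
40 0.044 [0.5   0.031 0.2  ] [-1.44 -0.04  1.26  2.48  1.08  0.12 -2.74] 0.0092 0.078
40 0.044 [0.527 0.382 0.11 ] [-1.61  0.68  0.88  2.14  0.24  0.12 -2.74] 0.0046 0.049
40 0.14400000000000002 [0.686 0.03  0.128] [ 0.19  0.48 -0.37  2.05  1.28  0.12 -2.74] 0.0092 0.1
40 0.14400000000000002 [0.692 0.031 0.16 ] [ 0.18  0.44 -0.37  2.05  1.26  0.12 -2.74] 0.0055 0.059
40 0.14400000000000002 [0.5   0.031 0.2  ] [ 0.71  0.14 -0.92  2.37  1.2   0.12 -2.74] 0.0085 0.068
40 0.14400000000000002 [0.527 0.
[... 1593 characters left out ...]
4 -0.28  2.04  1.19  0.12 -2.74] 0.0314 0.343
55 0.044 [0.692 0.031 0.16 ] [ 0.08  0.4  -0.25  2.04  1.17  0.12 -2.74] 0.0276 0.301
55 0.044 [0.5   0.031 0.2  ] [ 0.79  0.07 -0.99  2.37  1.11  0.12 -2.74] 0.0364 0.286
55 0.044 [0.527 0.382 0.11 ] [-1.86  0.97  1.13  2.14 -0.    0.12 -2.74] 0.0171 0.18
55 0.14400000000000002 [0.684 0.03  0.128] [ 0.51  0.54 -0.68  2.03  1.44  0.12 -2.74] 0.0293 0.32
55 0.14400000000000002 [0.692 0.031 0.16 ] [ 0.48  0.49 -0.66  2.03  1.41  0.12 -2.74] 0.0257 0.28
55 0.14400000000000002 [0.5   0.031 0.2  ] [ 1.09  0.19 -1.27  2.36  1.29  0.12 -2.74] 0.0299 0.281
55 0.14400000000000002 [0.527 0.382 0.11 ] [-1.82  0.89  1.09  2.14  0.12  0.12 -2.74] 0.0229 0.241
```

```bash
cat > ms.py <<'E'
from fk import *
rng=np.random.default_rng(0)
for tl in(30,35,40,45,50,55):
 for fl in(0,1):
  sols=[]
  Q=ori(tl)
  if fl:Q=Q@np.diag([-1,-1,1.])
  p=np.array([.692,.0305,.12])-.01*Q[:,2]
  for k in range(14):
   q0=lo+(hi-lo)*rng.random(7);q0[3]=2;q0[1]=.4;q0[5]=.2;q0[0]=rng.uniform(-1,1);q0[2]=rng.uniform(-1,1)
   r=ik(p,Q,q0)
   if r[1]<.002 and r[2]<.02:sols.append(r[0])
  sols.sort(key=lambda q:abs(q[2])+abs(q[0]))
  print(tl,fl,len(sols),[s.round(2).tolist() for s in sols[:3]])
E
timeout 200 python3 ms.py
```

```text
30 0 4 [[-0.32, 0.47, 0.23, 2.04, -0.39, 0.14, -1.3], [-0.33, 0.47, 0.24, 2.04, -0.43, 0.14, -1.26], [0.29, 0.54, -0.6, 1.99, 1.18, 0.38, -2.74]]
30 1 10 [[-0.11, 0.46, -0.06, 2.02, 0.52, 0.16, 0.97], [0.01, 0.47, -0.21, 2.01, 0.81, 0.21, 0.7], [-0.24, 0.46, 0.12, 2.03, -0.02, 0.13, 1.49]]
35 0 9 [[-0.07, 0.46, -0.11, 2.1, 1.9, 0.12, 2.74], [-0.07, 0.46, -0.11, 2.1, 1.9, 0.12, 2.74], [-0.07, 0.46, -0.11, 2.1, 1.9, 0.12, 2.74]]
35 1 10 [[-0.06, 0.46, -0.13, 2.09, 1.73, 0.12, -0.23], [-0.06, 0.46, -0.13, 2.09, 1.73, 0.12, -0.23], [-0.06, 0.46, -0.13, 2.09, 1.73, 0.12, -0.23]]
40 0 3 [[-0.24, 0.46, 0.11, 2.18, 3.0, 0.19, 1.61], [-0.56, 0.51, 0.53, 2.2, 3.8, 0.28, 0.74], [-0.77, 0.61, 0.86, 2.22, 4.11, 0.44, 0.37]]
40 1 10 [[-0.12, 0.47, -0.05, 2.17, 2.67, 0.21, -1.19], [-0.21, 0.46, 0.07, 2.18, 2.92, 0.2, -1.45], [-0.29, 0.47, 0.17, 2.18, 3.12, 0.2, -1.67]]
45 0 5 [[0.32, 0.57, -0.64, 2.2, 2.33, 0.51, 2.42], [-0.56, 0.53, 0.53, 2.27, 3.51, 0.42, 1.01], [0.52, 0.68, -0.93, 2.18, 2.17, 0.65, 2.68]]
45 1 11 [[-0.07, 0.49, -0.12, 2.23, 2.77, 0.38, -1.28], [-0.06, 0.49, -0.13, 2.23, 2.76, 0.38, -1.27], [-0.21, 0.48, 0.06, 2.24, 2.97, 0.37, -1.51]]
50 0 7 [[0.04, 0.53, -0.27, 2.28, 2.76, 0.57, 1.91], [-0.28, 0.52, 0.14, 2.31, 3.06, 0.55, 1.52], [0.1, 0.54, -0.35, 2.28, 2.7, 0.58, 1.98]]
50 1 7 [[0.23, 0.57, -0.53, 2.27, 2.59, 0.62, -1.0], [0.47, 0.68, -0.86, 2.25, 2.4, 0.73, -0.7], [0.5, 0.7, -0.9, 2.25, 2.38, 0.75, -0.66]]
55 0 7 [[-0.07, 0.56, -0.14, 2.34, 2.91, 0.74, 1.72], [0.0, 0.57, -0.23, 2.34, 2.85, 0.75, 1.8], [-0.26, 0.56, 0.11, 2.36, 3.04, 0.74, 1.53]]
55 1 10 [[-0.16, 0.56, -0.03, 2.35, 2.96, 0.74, -1.5], [-0.02, 0.57, -0.2, 2.34, 2.87, 0.74, -1.37], [0.01, 0.57, -0.24, 2.34, 2.85, 0.75, -1.33]]
```

```bash
cat > sim.py <<'E'
from fk import *
from scipy.spatial.transform import Slerp
def ori2(t,y=YAW): return ori(t,y)@np.diag([-1,-1,1.])
def sim(q,way,v=True):
    p,Q=fk(q);Q=Q.as_matrix()
    for name,tp,tR,n in way:
        tp=np.array(tp)
        if isinstance(tR,(int,float)): rv=np.array([0,0,tR])
        else: rv=R.from_matrix(Q.T@tR).as_rotvec()
        n=n or int(max(1,np.ceil(max(np.linalg.norm(tp-p)/.05,np.linalg.norm(rv)/.16))))
        mx=np.zeros(7);em=0
        for i in range(1,n+1):
            r=ik(p+(tp-p)*i/n,Q@R.from_rotvec(rv*i/n).as_matrix(),q);mx=np.maximum(mx,abs(r[0]-q));em=max(em,r[1]+.1*r[2]);q=r[0]
        p,Q=tp,Q@R.from_rotvec(rv).as_matrix()
        print(name,n,q.round(2),'maxstep',mx.round(2).max(),'err',round(em,4))
    return q
E
cat > s1.py <<'E'
from sim import *
q=np.array(D[-1][0])
for T in(30,40):
 for A in((.56,.03,.27),(.60,.03,.25)):
  for spin in(-3.1416,3.1416):
   print(T,A,spin)
   G=np.array([.692,.0305,.12])
   for tl in(50,):
    Q=ori2(tl);g=G-.01*Q[:,2]
    sim(q,[('A',A,ori(T),None),('spin',A,spin,20),('tilt',(.55,.03,.24),Q,None),('pre',g-.08*Q[:,2],Q,None),('g',g,Q,None),('lift',g+[0,0,.03],Q,None),('out',(.45,.03,.19),Q,None),('mat',(.5,.3,.2),Q,None),('mat2',(.52,.382,.11),Q,None)])
E
timeout 400 python3 s1.py
```

```text
30 (0.56, 0.03, 0.27) -3.1416
A 3 [ 0.63  0.16 -0.9   2.09  0.49  0.48 -2.14] maxstep 0.2 err 0.0
spin 20 [ 0.91  0.28 -1.27  2.07  0.76  0.58  0.77] maxstep 0.16 err 0.0
tilt 3 [ 0.87  0.31 -1.27  2.42  2.14  0.53 -0.61] maxstep 0.68 err 0.0
pre 2 [ 0.67  0.59 -1.12  2.34  2.24  0.75 -0.57] maxstep 0.16 err 0.0
g 2 [ 0.58  0.77 -1.03  2.24  2.32  0.82 -0.54] maxstep 0.09 err 0.0
lift 1 [ 0.6   0.69 -1.04  2.22  2.25  0.75 -0.51] maxstep 0.07 err 0.0
out 5 [ 0.88  0.19 -1.27  2.57  2.18  0.46 -0.77] maxstep 0.28 err 0.0258
mat 6 [-0.14  0.58 -1.17  2.29  1.7   1.24 -0.77] maxstep 0.27 err 0.0179
mat2 3 [-0.37  0.84 -1.02  2.17  1.84  1.39 -0.88] maxstep 0.09 err 0.0
30 (0.56, 0.03, 0.27) 3.1416
A 3 [ 0.63  0.16 -0.9   2.09  0.49  0.48 -2.14] maxstep 0.2 err 0.0
spin 20 [-0.93  0.14  1.32  2.35 -1.32  0.64 -2.74] maxstep 0.8 err 0.1175
tilt 3 [-1.24 -0.34  1.32  2.46 -1.32  0.12 -2.74] maxstep 0.33 err 0.1105
pre 2 [-1.25 -0.19  1.32  2.42 -1.32  0.12 -2.74] maxstep 0.07 err 0.1789
g 2 [ 0.77  0.69 -0.78  2.01 -1.32  0.12 -2.74] maxstep 2.1 err 0.2132
lift 1 [ 0.8   0.65 -0.82  2.02 -
[... 3656 characters left out ...]
.09 err 0.0
40 (0.6, 0.03, 0.25) 3.1416
A 4 [ 0.13  0.15 -0.36  2.22  1.07  0.18 -2.74] maxstep 0.56 err 0.0
spin 20 [-1.03  0.07  1.32  2.34 -1.32  0.5  -2.74] maxstep 0.97 err 0.1233
tilt 2 [-1.24 -0.34  1.32  2.46 -1.32  0.12 -2.74] maxstep 0.38 err 0.1161
pre 2 [-1.25 -0.19  1.32  2.42 -1.32  0.12 -2.74] maxstep 0.07 err 0.1789
g 2 [ 0.77  0.69 -0.78  2.01 -1.32  0.12 -2.74] maxstep 2.1 err 0.2132
lift 1 [ 0.8   0.65 -0.82  2.02 -1.32  0.12 -2.74] maxstep 0.04 err 0.0889
out 5 [ 1.47  0.35 -1.27  2.44 -1.32  0.21 -2.74] maxstep 0.2 err 0.0997
mat 6 [ 0.76  0.54 -1.13  2.24 -1.32  0.12 -2.74] maxstep 0.16 err 0.179
mat2 3 [ 0.39  0.75 -0.89  2.08 -1.32  0.12 -2.74] maxstep 0.15 err 0.1892
```

```bash
python3 -c "
from h import *
plan([((.58,.03,.28),ori(40),5)])"
```

```text
t 9.4 p [ 0.4308 -0.0051  0.2818] F [-0.4  0.  -1.3] w 59.9 g 0.0
[[0.03, -0.0057, 0.003, 0.0004, 0.1217, 0.0001], [0.0294, -0.0057, 0.0067, 0.0004, 0.1217, 0.0001], [0.0283, -0.0057, 0.0102, 0.0004, 0.1217, 0.0001], [0.0269, -0.0057, 0.0135, 0.0004, 0.1217, 0.0001], [0.025, -0.0057, 0.0167, 0.0004, 0.1217, 0.0001]]
```

arm_command --targets '[[[0.03,-0.0057,0.003,0,0.122,0],[0.0294,-0.0057,0.0067,0,0.122,0],[0.0283,-0.0057,0.0102,0,0.122,0],[0.0269,-0.0057,0.0135,0,0.122,0],[0.025,-0.0057,0.0167,0,0.122,0],[0,0,0,0,0,0],[0,0,0,0,0,-0.15],[0,0,0,0,0,-0.15],[0,0,0,0,0,-0.15],[0,0,0,0,0,-0.15]]]' --jaw 0.05

```text
clock: 10.65
position: [0.5705, 0.0227, 0.2777]
ee_rot: [2.662, 0.886, 0.915]
force: [-0.7, -0.3, -0.1]
width: 0.544
gripper_force: 0.0
```

```bash
python3 -c "
from h import *
from cell import arm
print(arm.observe()['joints'].round(2));plan([])"
```

```text
[ 0.66  0.13 -0.91  2.17  0.77  0.32 -1.8 ]
t 10.65 p [0.5705 0.0227 0.2777] F [-0.7 -0.3 -0.1] w 50.0 g 0.0
```

Spin proceeding as modelled.

arm_command --targets '[[[0,0,0,0,0,-0.16],[0,0,0,0,0,-0.16],[0,0,0,0,0,-0.16],[0,0,0,0,0,-0.16],[0,0,0,0,0,-0.16],[0,0,0,0,0,-0.16],[0,0,0,0,0,-0.16],[0,0,0,0,0,-0.16],[0,0,0,0,0,-0.16],[0,0,0,0,0,-0.16]]]'

```text
clock: 11.9
position: [0.5704, 0.0225, 0.2778]
ee_rot: [1.098, 2.277, 0.392]
force: [0.1, 0.3, -0.6]
width: 0.548
gripper_force: 0.0
```

```bash
cat > go.py <<'E'
from sim import *
from cell import arm
def cur():
    q=arm.observe()['joints'];print(q.round(2));return q
E
python3 -c "
from go import *
q=cur();Q=ori2(50);G=np.array([.692,.0305,.12]);g=G-.01*Q[:,2];pre=g-.08*Q[:,2]
w=[((.57,.03,.26),ori2(45),None),(pre,Q,None)]
sim(q,[('',)+x for x in w]+[('g',g,Q,None),('l',g+[0,0,.03],Q,3)])
plan(w)"
```

```text
[ 0.91  0.21 -1.21  2.16  0.96  0.4  -0.37]
 6 [ 0.83  0.22 -1.16  2.29  1.71  0.34 -0.19] maxstep 0.14 err 0.0
 2 [ 0.7   0.63 -1.17  2.34  2.21  0.79 -0.53] maxstep 0.31 err 0.0
g 2 [ 0.61  0.8  -1.08  2.24  2.3   0.85 -0.5 ] maxstep 0.09 err 0.0
l 3 [ 0.63  0.73 -1.09  2.22  2.23  0.79 -0.46] maxstep 0.02 err 0.0
t 11.9 p [0.5704 0.0225 0.2778] F [ 0.1  0.3 -0.6] w 50.3 g 0.0
[[0.0021, -0.0007, 0.0023, -0.0121, -0.0187, -0.156], [0.0022, -0.0004, 0.0023, -0.0121, -0.0187, -0.156], [0.0023, -0.0001, 0.0022, -0.0121, -0.0187, -0.156], [0.0023, 0.0003, 0.0022, -0.0121, -0.0187, -0.156], [0.0023, 0.0006, 0.0022, -0.0121, -0.0187, -0.156], [0.0022, 0.0009, 0.0021, -0.0121, -0.0187, -0.156], [0.0103, -0.0024, 0.0478, 0.0, -0.0436, -0.0], [0.0124, -0.0024, 0.0473, 0.0, -0.0436, -0.0]]
```

arm_command --targets '[[[0.002,-0.001,0.002,-0.012,-0.019,-0.156],[0.002,0,0.002,-0.012,-0.019,-0.156],[0.002,0,0.002,-0.012,-0.019,-0.156],[0.002,0,0.002,-0.012,-0.019,-0.156],[0.002,0.001,0.002,-0.012,-0.019,-0.156],[0.002,0.001,0.002,-0.012,-0.019,-0.156],[0,0,0,0,0,0]]]'

```text
clock: 12.78
position: [0.5707, 0.0291, 0.2618]
ee_rot: [-0.043, 2.353, 0.02]
force: [-1.4, -0.1, 0.7]
width: 0.545
gripper_force: 0.0
```

```bash
python3 -c "
from go import *
q=cur();Q=ori2(50);G=np.array([.692,.0305,.12]);g=G-.01*Q[:,2];pre=g-.08*Q[:,2]
w=[(pre,Q,4)]
plan(w)"
```

```text
[ 0.8   0.21 -1.12  2.29  1.71  0.32 -0.2 ]
t 12.78 p [0.5707 0.0291 0.2618] F [-1.4 -0.1  0.7] w 50.0 g 0.0
[[0.0057, -0.0009, 0.0241, -0.001, -0.0211, -0.0014], [0.0062, -0.0009, 0.0239, -0.001, -0.0211, -0.0014], [0.0067, -0.001, 0.0238, -0.001, -0.0211, -0.0014], [0.0072, -0.001, 0.0237, -0.001, -0.0211, -0.0014]]
```

arm_command --targets '[[[0.0057,-0.001,0.0241,-0.001,-0.021,-0.0014],[0.0062,-0.001,0.024,-0.001,-0.021,-0.0014],[0.0067,-0.001,0.0238,-0.001,-0.021,-0.0014],[0.0072,-0.001,0.0237,-0.001,-0.021,-0.0014],[0,0,0,0,0,0]]]'

```text
clock: 13.4
position: [0.6234, 0.0273, 0.1759]
ee_rot: [-0.046, 2.273, 0.025]
force: [-0.5, -0.1, -0.0]
width: 0.544
gripper_force: 0.0
```

```bash
python3 -c "
from go import *
q=cur();Q=ori2(50);G=np.array([.692,.0305,.12]);g=G-.01*Q[:,2];pre=g-.08*Q[:,2]
plan([(g,Q,5)])
s=snap('scene','s5');t=snap('top','t5')
a=cv2.resize(s['pixels'][180:260,270:350],None,fx=5,fy=5,interpolation=cv2.INTER_CUBIC)
b=cv2.resize(t['pixels'][150:230,280:360],None,fx=5,fy=5,interpolation=cv2.INTER_CUBIC)
cv2.imwrite('pics/c6.png',np.hstack([a,b])[:,:,::-1])
"
```

```text
[ 0.67  0.6  -1.12  2.34  2.23  0.75 -0.57]
t 13.4 p [0.6234 0.0273 0.1759] F [-0.5 -0.1 -0. ] w 49.9 g 0.0
[[-0.0003, 0.0, 0.0157, 0.0, -0.0008, -0.0008], [-0.0003, 0.0, 0.0157, 0.0, -0.0008, -0.0008], [-0.0003, 0.0, 0.0157, 0.0, -0.0008, -0.0008], [-0.0003, 0.0, 0.0157, 0.0, -0.0008, -0.0008], [-0.0003, 0.0, 0.0157, 0.0, -0.0008, -0.0008]]
```

View pics/c6.png

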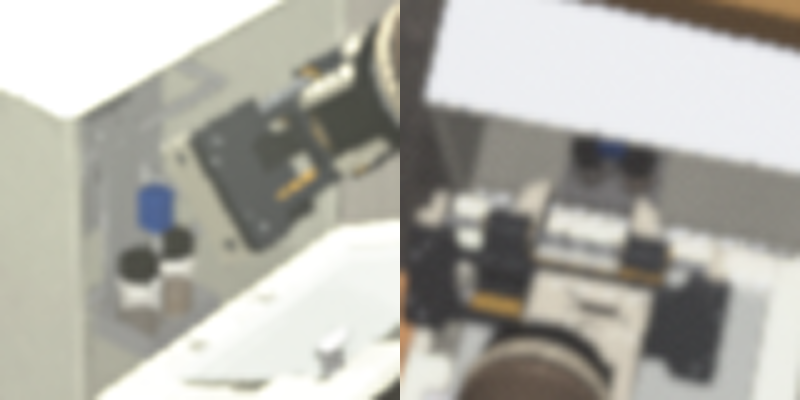

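Picture: fingers straddle the blue grip laterally (top crop fingers 535/647, grip 613 farther in), vials below. The body's left end would pass close to the cabinet's left wall, so I check tilt 55 for the whole carry.

```bash
cat > s2.py <<'E'
from go import *
q=cur();G=np.array([.692,.0305,.12])
for t in(55,58):
  Q=ori2(t);g=G-.01*Q[:,2]
  sim(q,[('g',g,Q,6),('l',g+[0,0,.03],Q,3),('o1',g+[-.095,-.004,.08],Q,5),('o2',g+[-.13,.02,.14],Q,3),('m',(.515,.25,.26),Q,None),('m1',(.515,.382,.24),Q,None),('m2',(.515,.382,.102),Q,None)])
Q=ori2(55);g=G-.01*Q[:,2];pre=g-.07*Q[:,2]
plan([(pre,Q,1),(g,Q,6)])
E
python3 s2.py
```

```text
[ 0.67  0.59 -1.12  2.34  2.23  0.75 -0.57]
g 6 [ 0.59  0.84 -1.05  2.29  2.47  0.97 -0.63] maxstep 0.04 err 0.0
l 3 [ 0.61  0.76 -1.07  2.28  2.41  0.9  -0.6 ] maxstep 0.02 err 0.0
o1 5 [ 0.74  0.55 -1.21  2.45  2.33  0.85 -0.7 ] maxstep 0.05 err 0.0
o2 3 [ 0.82  0.27 -1.27  2.45  2.22  0.6  -0.76] maxstep 0.11 err 0.0
m 5 [ 0.05  0.42 -1.23  2.34  1.73  1.14 -0.72] maxstep 0.16 err 0.0
m1 3 [-0.31  0.62 -1.13  2.14  1.69  1.37 -0.73] maxstep 0.14 err 0.0
m2 3 [-0.44  0.89 -0.98  2.22  1.91  1.5  -1.  ] maxstep 0.1 err 0.0
g 6 [ 0.58  0.88 -1.05  2.32  2.55  1.05 -0.67] maxstep 0.06 err 0.0
l 3 [ 0.61  0.8  -1.08  2.31  2.49  0.99 -0.65] maxstep 0.02 err 0.0
o1 5 [ 0.72  0.6  -1.22  2.49  2.4   0.96 -0.74] maxstep 0.05 err 0.0
o2 3 [ 0.78  0.31 -1.27  2.49  2.3   0.72 -0.83] maxstep 0.12 err 0.0
m 5 [ 0.01  0.45 -1.22  2.37  1.78  1.22 -0.79] maxstep 0.17 err 0.0
m1 3 [-0.34  0.64 -1.12  2.16  1.74  1.44 -0.78] maxstep 0.13 err 0.0
m2 3 [-0.47  0.92 -0.97  2.23  1.95  1.57 -1.04] maxstep 0.09 err 0.0
t 13.5 p [0.6236 0.0282 0.1785] F [0.1 0.6 0.1] w 50.0 g 0.0
[[0.0078, -0.0008, 0.0104, 0.0011, -0.0876, -0.0012], [-0.0, -0.0, 0.0117, 0.0, 0.0, 0.0], [-0.0, -0.0, 0.0117, 0.0, 0.0, 0.0], [-0.0, -0.0, 0.0117, 0.0, 0.0, 0.0], [-0.0, -0.0, 0.0117, 0.0, 0.0, 0.0], [-0.0, -0.0, 0.0117, 0.0, 0.0, 0.0], [-0.0, -0.0, 0.0117, 0.0, 0.0, 0.0]]
```

arm_command --targets '[[[0.004,0,0.005,0.0005,-0.044,-0.0006],[0.004,-0.001,0.005,0.0005,-0.044,-0.0006],[0,0,0.012,0,0,0],[0,0,0.012,0,0,0],[0,0,0.012,0,0,0],[0,0,0.012,0,0,0],[0,0,0,0,0,0]]]'

```text
clock: 14.38
position: [0.6668, 0.0296, 0.138]
ee_rot: [-0.05, 2.179, 0.026]
force: [-0.0, 0.6, 0.6]
width: 0.544
gripper_force: 0.0
```

```bash
python3 -c "
from go import *
q=cur();Q=ori2(55);g=np.array([.692,.0305,.12])-.01*Q[:,2]
plan([(g,Q,3)])"
```

```text
[ 0.6   0.8  -1.07  2.33  2.45  0.96 -0.64]
t 14.38 p [0.6668 0.0296 0.138 ] F [-0.   0.6  0.6] w 49.9 g 0.0
[[0.0001, -0.0001, 0.007, 0.0004, 0.0007, 0.0003], [0.0001, -0.0001, 0.007, 0.0004, 0.0007, 0.0003], [0.0001, -0.0001, 0.007, 0.0004, 0.0007, 0.0003]]
```

arm_command --targets '[[[0,0,0.007,0,0,0],[0,0,0.007,0,0,0],[0,0,0.007,0,0,0],[0,0,0,0,0,0]]]'

```text
clock: 14.88
position: [0.6836, 0.0304, 0.1261]
ee_rot: [-0.05, 2.179, 0.026]
force: [-0.3, -0.1, -0.2]
width: 0.545
gripper_force: 0.0
```

```bash
python3 -c "
from go import *
s=snap('scene','s6');t=snap('top','t6')
a=cv2.resize(s['pixels'][180:260,270:350],None,fx=5,fy=5,interpolation=cv2.INTER_CUBIC)
b=cv2.resize(t['pixels'][150:230,280:360],None,fx=5,fy=5,interpolation=cv2.INTER_CUBIC)
cv2.imwrite('pics/c7.png',np.hstack([a,b])[:,:,::-1])
plan([])"
```

```text
t 14.97 p [0.6832 0.0306 0.1264] F [ 0.2 -0.5 -0. ] w 49.7 g 0.0
```

View pics/c7.png

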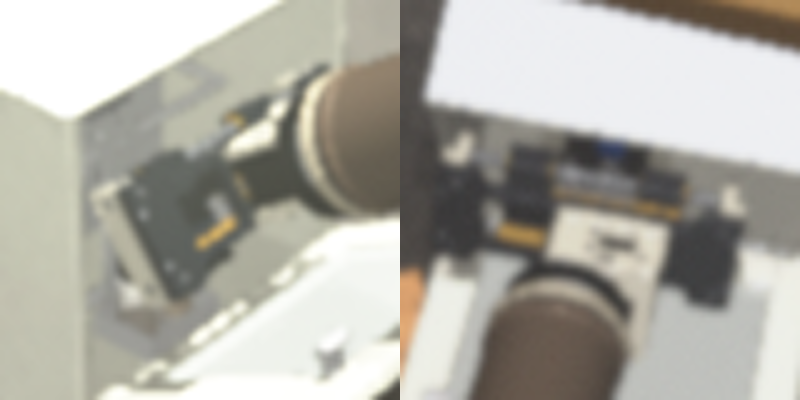

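Fingers are round the blue grip (now hidden by them), force zero. Close.

arm_command --targets '[[[0,0,0,0,0,0],[0,0,0,0,0,0],[0,0,0,0,0,0],[0,0,0,0,0,0],[0,0,0,0,0,0]]]' --jaw 0.008 --newtons 30

```text
clock: 15.6
position: [0.6833, 0.0303, 0.1265]
ee_rot: [-0.051, 2.179, 0.025]
force: [-1.1, -0.2, 1.0]
width: 0.193
gripper_force: 30.0
```

```bash
python3 -c "
from go import *
q=cur();o=arm.observe();Q=R.from_rotvec(o['ee_rot']).as_matrix();p=o['position']
plan([(p+[0,0,.03],Q,6)])"
```

```text
[ 0.59  0.83 -1.05  2.3   2.47  0.97 -0.63]
t 15.6 p [0.6833 0.0303 0.1265] F [-1.1 -0.2  1. ] w 17.7 g 30.0
[[-0.0041, -0.0, -0.0029, 0.0, 0.0, 0.0], [-0.0041, -0.0, -0.0029, 0.0, 0.0, 0.0], [-0.0041, -0.0, -0.0029, 0.0, 0.0, 0.0], [-0.0041, -0.0, -0.0029, 0.0, 0.0, 0.0], [-0.0041, -0.0, -0.0029, 0.0, 0.0, 0.0], [-0.0041, -0.0, -0.0029, 0.0, 0.0, 0.0]]
```

arm_command --targets '[[[-0.004,0,-0.0028,0,0,0],[-0.004,0,-0.0028,0,0,0],[-0.004,0,-0.0028,0,0,0],[-0.004,0,-0.0028,0,0,0],[-0.004,0,-0.0028,0,0,0],[-0.004,0,-0.0028,0,0,0],[0,0,0,0,0,0]]]'

```text
clock: 16.48
position: [0.6834, 0.0305, 0.1564]
ee_rot: [-0.051, 2.178, 0.025]
force: [0.6, -0.0, -1.2]
width: 0.197
gripper_force: 30.0
```

```bash
python3 -c "
from go import *
q=cur();o=arm.observe();Q=R.from_rotvec(o['ee_rot']).as_matrix();p=o['position']
x=np.array([.999,.044,0]);z=np.array([0,0,1])
plan([(p-.03*x,Q,4),(p-.095*x+.045*z,Q,5),(p-.125*x+.10*z,Q,4)])"
```

```text
[ 0.61  0.76 -1.07  2.28  2.41  0.9  -0.61]
t 16.48 p [0.6834 0.0305 0.1564] F [ 0.6 -0.  -1.2] w 18.1 g 30.0
[[0.0043, 0.0, -0.0062, 0.0, 0.0, 0.0], [0.0043, 0.0, -0.0062, 0.0, 0.0, 0.0], [0.0043, 0.0, -0.0062, 0.0, 0.0, 0.0], [0.0043, 0.0, -0.0062, 0.0, 0.0, 0.0], [0.0, 0.0, -0.0158, 0.0, 0.0, 0.0], [0.0, 0.0, -0.0158, 0.0, 0.0, 0.0], [0.0, 0.0, -0.0158, 0.0, 0.0, 0.0], [0.0, 0.0, -0.0158, 0.0, 0.0, 0.0], [0.0, 0.0, -0.0158, 0.0, 0.0, 0.0], [-0.007, 0.0, -0.014, 0.0, 0.0, 0.0]]
[[-0.007, 0.0, -0.014, 0.0, 0.0, 0.0], [-0.007, 0.0, -0.014, 0.0, 0.0, 0.0], [-0.007, 0.0, -0.014, 0.0, 0.0, 0.0]]
```

arm_command --targets '[[[0.0043,0,-0.0062,0,0,0],[0.0043,0,-0.0062,0,0,0],[0.0043,0,-0.0062,0,0,0],[0.0043,0,-0.0062,0,0,0]]]'

```text
clock: 16.98
position: [0.6524, 0.0291, 0.1557]
ee_rot: [-0.051, 2.179, 0.026]
force: [0.8, 1.1, -1.6]
width: 0.193
gripper_force: 30.0
```

arm_command --targets '[[[0,0,-0.0158,0,0,0],[0,0,-0.0158,0,0,0],[0,0,-0.0158,0,0,0],[0,0,-0.0158,0,0,0],[0,0,-0.0158,0,0,0],[-0.007,0,-0.014,0,0,0],[-0.007,0,-0.014,0,0,0],[-0.007,0,-0.014,0,0,0],[-0.007,0,-0.014,0,0,0]]]'

```text
clock: 18.1
position: [0.5574, 0.0251, 0.2566]
ee_rot: [-0.052, 2.179, 0.025]
force: [-0.2, -0.9, -1.8]
width: 0.192
gripper_force: 30.0
```

```bash
python3 -c "
from go import *
q=cur();Q=ori2(55);s=load('scene0');t=load('top0')
off=-np.array([.009,0,0])
M=np.array([.5265,.382,0])
w=[((.53,.20,.26),Q,None),(M+off+[0,0,.24],Q,None),(M+off+[0,0,.13],Q,None)]
sim(q,[('',)+x for x in w]);plan(w)
for im in(s,t):
  for z in(.006,):
    px=im['pixels'].astype(int)
    m=((px[...,0]>150)&(px[...,0]-px[...,2]>50)).astype(np.uint8)
    n,l,st,c=cv2.connectedComponentsWithStats(m)
    u,v=proj(im,[.5265,.382,.006])[0];k=l[int(v),int(u)];vv,uu=np.nonzero(l==k);P=np.array([onz(im,a,b,.006)[:2] for a,b in zip(uu,vv)],np.float32);print(st[k],P.mean(0),cv2.minAreaRect(P))
"
```

```text
[ 0.86  0.29 -1.23  2.46  2.35  0.59 -0.8 ]
 4 [ 0.21  0.37 -1.22  2.38  1.82  1.   -0.72] maxstep 0.17 err 0.0
 4 [-0.31  0.61 -1.11  2.13  1.69  1.36 -0.73] maxstep 0.16 err 0.0
 3 [-0.42  0.82 -1.    2.2   1.87  1.46 -0.95] maxstep 0.08 err 0.0
t 18.1 p [0.5574 0.0251 0.2566] F [-0.2 -0.9 -1.8] w 17.6 g 30.0
[[0.002, 0.044, -0.0045, 0.0003, 0.0006, 0.0008], [0.002, 0.044, -0.0045, 0.0003, 0.0006, 0.0008], [0.002, 0.044, -0.0045, 0.0003, 0.0006, 0.0008], [0.0021, 0.044, -0.0045, 0.0003, 0.0006, 0.0008], [0.0047, 0.0456, 0.0019, 0.0, 0.0, 0.0], [0.0047, 0.0456, 0.0019, 0.0, 0.0, 0.0], [0.0047, 0.0456, 0.0019, 0.0, 0.0, 0.0], [0.0047, 0.0456, 0.0019, 0.0, 0.0, 0.0], [0.0451, 0.0, 0.0315, 0.0, 0.0, 0.0], [0.0451, 0.0, 0.0315, 0.0, 0.0, 0.0]]
[ 222  313   69   61 2433] [0.5205739  0.38163587] ((0.5284480452537537, 0.3837297260761261), (0.1451978087425232, 0.14489033818244934), 9.055100440979004)
[ 191  189   44   41 1458] [0.5207804  0.37532538] ((0.5252254009246826, 0.3801732063293457), (0.1393086165189743, 0.14106163382530212), 9.471534729003906)
```

arm_command --targets '[[[0.002,0.044,-0.0045,0,0.001,0.001],[0.002,0.044,-0.0045,0,0.001,0.001],[0.002,0.044,-0.0045,0,0.001,0.001],[0.002,0.044,-0.0045,0,0,0.001]]]'

```text
clock: 18.6
position: [0.5301, 0.2007, 0.2608]
ee_rot: [-0.047, 2.18, 0.027]
force: [0.5, -0.1, -1.9]
width: 0.191
gripper_force: 30.0
```

```bash
python3 -c "
from go import *
s=load('scene0');t=load('top0')
for p in((218,340),(215,320),(200,280),(225,352)):print('s',p,pt(s,*p).round(3))
for p in((160,204),(150,200),(165,196),(180,165)):print('t',p,pt(t,*p).round(3))
q=cur();Q=ori2(55)
plan([((.519,.382,.24),Q,4),((.519,.382,.125),Q,4)])"
```

```text
s (218, 340) [0.467 0.509 0.16 ]
s (215, 320) [0.468 0.507 0.215]
s (200, 280) [0.485 0.514 0.312]
s (225, 352) [0.548 0.45  0.007]
t (160, 204) [0.47  0.487 0.194]
t (150, 200) [0.465 0.49  0.266]
t (165, 196) [0.498 0.48  0.193]
t (180, 165) [0.604 0.465 0.194]
[ 0.2   0.35 -1.2   2.38  1.82  0.99 -0.72]
t 18.6 p [0.5301 0.2007 0.2608] F [ 0.5 -0.1 -1.9] w 17.5 g 30.0
[[0.0048, 0.0454, 0.0024, 0.0002, 0.0002, -0.0004], [0.0048, 0.0454, 0.0024, 0.0002, 0.0002, -0.0004], [0.0047, 0.0454, 0.0023, 0.0002, 0.0002, -0.0004], [0.0047, 0.0454, 0.0023, 0.0002, 0.0002, -0.0004], [0.0236, 0.0, 0.0165, 0.0, 0.0, 0.0], [0.0236, 0.0, 0.0165, 0.0, 0.0, 0.0], [0.0236, 0.0, 0.0165, 0.0, 0.0, 0.0], [0.0236, 0.0, 0.0165, 0.0, 0.0, 0.0]]
```

```bash
python3 -c "
from go import *
q=cur();Q=ori2(55,.39)
T=np.array([.5194,.3789,0])
w=[((.515,.24,.25),Q,3),(T+[0,0,.22],Q,4),(T+[0,0,.125],Q,4)]
sim(q,[('',)+x for x in w]);plan(w)"
```

```text
[ 0.2   0.35 -1.2   2.38  1.82  0.99 -0.72]
 3 [ 0.42  0.37 -1.27  2.44  2.21  0.71 -0.71] maxstep 0.15 err 0.0
 4 [-0.08  0.58 -1.14  2.29  2.02  1.04 -0.66] maxstep 0.16 err 0.0
 4 [-0.19  0.81 -1.04  2.36  2.22  1.25 -0.82] maxstep 0.06 err 0.0
t 18.6 p [0.5301 0.2007 0.2608] F [ 0.5 -0.1 -1.9] w 17.5 g 30.0
[[0.0055, 0.0133, -0.0016, -0.0942, 0.0004, -0.0667], [0.0046, 0.0137, -0.0003, -0.0942, 0.0004, -0.0667], [0.0037, 0.014, 0.001, -0.0942, 0.0004, -0.0667], [-0.002, 0.0317, 0.0159, 0.0, 0.0, 0.0], [-0.002, 0.0317, 0.0159, 0.0, 0.0, 0.0], [-0.002, 0.0317, 0.0159, 0.0, 0.0, 0.0], [-0.002, 0.0317, 0.0159, 0.0, 0.0, 0.0], [0.0195, 0.0, 0.0136, 0.0, 0.0, 0.0], [0.0195, 0.0, 0.0136, 0.0, 0.0, 0.0], [0.0195, 0.0, 0.0136, 0.0, 0.0, 0.0]]
[[0.0195, 0.0, 0.0136, 0.0, 0.0, 0.0]]
```

arm_command --targets '[[[0.0055,0.0133,-0.0016,-0.094,0,-0.067],[0.0046,0.0137,0,-0.094,0,-0.067],[0.0037,0.014,0.001,-0.094,0,-0.067],[-0.002,0.0317,0.0159,0,0,0],[-0.002,0.0317,0.0159,0,0,0],[-0.002,0.0317,0.0159,0,0,0],[-0.002,0.0317,0.0159,0,0,0],[0.0195,0,0.0136,0,0,0],[0.0195,0,0.0136,0,0,0],[0.0195,0,0.0136,0,0,0]]]'

```text
clock: 19.85
position: [0.52, 0.3778, 0.1479]
ee_rot: [-0.424, 2.148, 0.222]
force: [1.0, 0.3, -2.0]
width: 0.192
gripper_force: 30.0
```

```bash
python3 -c "
from go import *
q=cur();Q=ori2(55,.39)
T=np.array([.5194,.3789,0])
plan([(T+[0,0,.115],Q,3)])
s=snap('scene','s7');t=snap('top','t7')
a=cv2.resize(s['pixels'][240:380,190:330],None,fx=2.8,fy=2.8,interpolation=cv2.INTER_CUBIC)
b=cv2.resize(t['pixels'][140:280,150:290],None,fx=2.8,fy=2.8,interpolation=cv2.INTER_CUBIC)
cv2.imwrite('pics/c8.png',np.hstack([a,b])[:,:,::-1])
"
```

```text
[-0.19  0.73 -1.03  2.35  2.19  1.18 -0.81]
t 19.85 p [0.52   0.3778 0.1479] F [ 1.   0.3 -2. ] w 17.6 g 30.0
[[0.009, 0.0004, 0.0063, 0.0002, 0.0003, -0.0], [0.009, 0.0004, 0.0063, 0.0002, 0.0003, -0.0], [0.009, 0.0004, 0.0063, 0.0002, 0.0003, -0.0]]
```

View pics/c8.png

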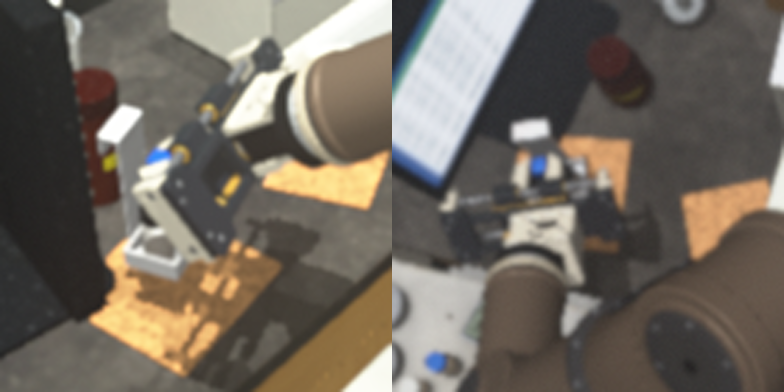

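Carrier is upright over the large mat (top crop grip (540,165); mat left edge hidden by gripper), clear of the monitor and bottle. Lower.

arm_command --targets '[[[0.009,0,0.0063,0,0,0],[0.009,0,0.0063,0,0,0],[0.009,0.001,0.0063,0,0,0],[0.004,0,0.003,0,0,0],[0.0025,0,0.0018,0,0,0],[0,0,0,0,0,0]]]'

```text
clock: 20.7
position: [0.52, 0.3789, 0.1065]
ee_rot: [-0.425, 2.149, 0.221]
force: [0.0, -0.4, -1.3]
width: 0.191
gripper_force: 30.0
```

```bash
python3 -c "
from go import *
plan([])"
```

```text
t 20.7 p [0.52   0.3789 0.1065] F [ 0.  -0.4 -1.3] w 17.5 g 30.0
```

arm_command --targets '[[[0.0016,0,0.0011,0,0,0],[0.0008,0,0.0006,0,0,0],[0,0,0,0,0,0]]]'

```text
clock: 21.08
position: [0.5202, 0.3788, 0.1037]
ee_rot: [-0.425, 2.149, 0.221]
force: [-0.6, -0.1, -1.7]
width: 0.192
gripper_force: 30.0
```

arm_command --targets '[[[0.0012,0,0.0009,0,0,0],[0,0,0,0,0,0]]]'

```text
clock: 21.32
position: [0.5204, 0.3791, 0.1027]
ee_rot: [-0.424, 2.147, 0.221]
force: [-1.0, -0.2, 2.7]
width: 0.193
gripper_force: 30.0
```

arm_command --targets '[[[0.0006,0,0.0004,0,0,0],[0,0,0,0,0,0]]]'

```text
clock: 21.58
position: [0.5206, 0.3792, 0.1028]
ee_rot: [-0.424, 2.146, 0.221]
force: [-2.3, -2.6, 7.8]
width: 0.19
gripper_force: 30.0
```

arm_command --targets '[[[0,0,0,0,0,0],[0,0,0,0,0,0],[0,0,0,0,0,0],[0,0,-0.01,0,0,0],[0,0,-0.02,0,0,0],[0,0,-0.03,0,0,0],[0,0,-0.03,0,0,0]]]' --jaw 0.045

```text
clock: 22.45
position: [0.4503, 0.3501, 0.1541]
ee_rot: [-0.426, 2.148, 0.221]
force: [0.1, 0.4, -0.8]
width: 0.489
gripper_force: 0.0
```

```bash
cat > s3.py <<'E'
from go import *
from arc import arcway
s=snap('scene','s8');t=snap('top','t8')
P=np.array([pt(t,u,v,0) for v in range(180,240) for u in range(185,240)])
m=(P[:,2]>.08)&(P[:,2]<.15)&(P[:,0]>.49);print('carrier hi',m.sum(),P[m].mean(0),P[m].max(0))
b=cv2.resize(t['pixels'][170:250,180:260],None,fx=5,fy=5,interpolation=cv2.INTER_CUBIC)
a=cv2.resize(s['pixels'][270:390,210:330],None,fx=3.3334,fy=3.3334,interpolation=cv2.INTER_CUBIC)
cv2.imwrite('pics/c9.png',np.hstack([a[:400,:400],b])[:,:,::-1])
plan([])
q=cur();H=np.array([.6543,.0041,.039]);k=arcway(1.1,1.1,1,5,5,H)[0][0]
for fl in(0,1):
  o=ori2 if fl else ori
  for tt in(0,10,20):
    print(fl,tt)
    Q=o(tt);w=[('up',(.46,.25,.26),ori2(40,.2),None),('pre',k-.1*Q[:,2],Q,None),('k',k,Q,None)]
    if fl==0: w.insert(1,('spin',(.46,.2,.28),3.1416,20))
    w+=[('a',a,(lambda r:r@np.diag([-1,-1,1.]))(b) if fl else b,1) for a,b,c in arcway(1.1,0,8,tt,30,H)]
    sim(q,w)
E
python3 s3.py
```

```text
carrier hi 181 [0.54760403 0.38862594 0.11747579] [0.57443708 0.41602321 0.14097506]
t 22.55 p [0.4495 0.3505 0.1551] F [ 0.2  0.5 -0.1] w 44.8 g 0.0
[-0.25  0.69 -1.1   2.5   2.09  1.3  -0.93]
0 0
up 3 [ 0.32  0.18 -1.27  2.27  1.27  0.62 -0.14] maxstep 0.39 err 0.0
spin 20 [ 0.64 -0.04 -1.27  2.29  0.84  0.32 -2.74] maxstep 0.24 err 0.0025
pre 5 [ 0.7   0.28 -0.97  1.93  0.26  1.06 -1.9 ] maxstep 0.52 err 0.0
k 2 [ 0.59  0.41 -0.88  2.07  0.42  0.85 -2.06] maxstep 0.11 err 0.0
a 1 [ 0.62  0.36 -0.9   2.05  0.39  0.84 -2.03] maxstep 0.05 err 0.0
a 1 [ 0.65  0.32 -0.92  2.02  0.38  0.82 -2.  ] maxstep 0.04 err 0.0
a 1 [ 0.66  0.29 -0.93  2.    0.38  0.8  -1.99] maxstep 0.03 err 0.0
a 1 [ 0.67  0.28 -0.93  1.97  0.39  0.77 -1.99] maxstep 0.03 err 0.0
a 1 [ 0.66  0.28 -0.92  1.94  0.41  0.73 -2.  ] maxstep 0.04 err 0.0
a 1 [ 0.63  0.29 -0.9   1.92  0.46  0.69 -2.03] maxstep 0.05 err 0.0
a 1 [ 0.6   0.31 -0.86  1.91  0.52  0.63 -2.07] maxstep 0.06 err 0.0
a 1 [ 0.55  0.33 -0.82  1.9   0.59  0.56 -2.14] maxstep 0.08 err 0.0
0 10
up 3 [ 0.32  0.18 -1.27  2.27  1.27  0.62 -0.14] maxstep 0.
[... 3219 characters left out ...]
9 err 0.0
pre 6 [ 0.59 -0.06 -0.66  2.27 -0.05  0.57  1.57] maxstep 0.45 err 0.0
k 3 [ 0.34  0.17 -0.52  2.36  0.42  0.31  1.07] maxstep 0.18 err 0.0
a 1 [ 0.39  0.14 -0.56  2.31  0.33  0.36  1.18] maxstep 0.1 err 0.0
a 1 [ 0.42  0.13 -0.58  2.25  0.27  0.41  1.24] maxstep 0.06 err 0.0
a 1 [ 0.43  0.12 -0.59  2.19  0.25  0.45  1.26] maxstep 0.06 err 0.0
a 1 [ 0.42  0.13 -0.58  2.13  0.26  0.48  1.27] maxstep 0.06 err 0.0
a 1 [ 0.41  0.16 -0.58  2.07  0.28  0.49  1.26] maxstep 0.06 err 0.0
a 1 [ 0.38  0.19 -0.56  2.02  0.31  0.51  1.24] maxstep 0.06 err 0.0
a 1 [ 0.35  0.22 -0.54  1.96  0.34  0.51  1.21] maxstep 0.05 err 0.0
a 1 [ 0.32  0.27 -0.52  1.91  0.38  0.5   1.18] maxstep 0.05 err 0.0
```

View pics/c9.png

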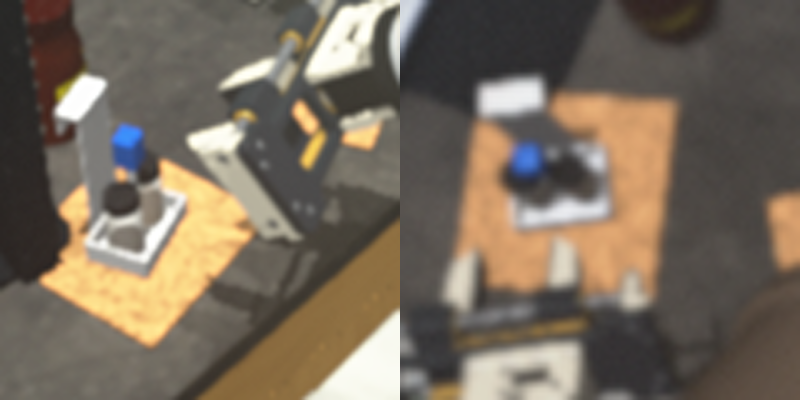

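Carrier stands upright on the mat: tray centre at top crop ≈(561,190) vs mat centre ≈(566,196), within ~3 mm. Now back to the knob.

```bash
cat > s4.py <<'E'
from go import *
q=cur();k=np.array([.444,-.005,.1415]);Q=ori2(10)
w=[((.46,.25,.28),ori2(40,.2),5),((.44,.1,.30),ori2(25),6),(k-.1*Q[:,2],Q,5)]
sim(q,[('',)+x for x in w]);plan(w)
E
python3 s4.py
```

```text
[-0.25  0.69 -1.1   2.5   2.09  1.3  -0.93]
 5 [ 0.38  0.11 -1.27  2.24  1.14  0.57  0.  ] maxstep 0.32 err 0.0
 6 [ 0.48 -0.11 -0.84  2.16  0.1   0.64  1.18] maxstep 0.3 err 0.0
 5 [ 0.57  0.07 -0.71  2.11  0.09  0.8   1.42] maxstep 0.07 err 0.0
t 22.55 p [0.4495 0.3505 0.1551] F [ 0.2  0.5 -0.1] w 44.8 g 0.0
[[-0.0172, -0.0194, -0.019, 0.0286, 0.0526, 0.0264], [-0.0167, -0.0195, -0.0193, 0.0286, 0.0526, 0.0264], [-0.0162, -0.0196, -0.0196, 0.0286, 0.0526, 0.0264], [-0.0156, -0.0198, -0.0199, 0.0286, 0.0526, 0.0264], [-0.0151, -0.0199, -0.0202, 0.0286, 0.0526, 0.0264], [0.0042, -0.0238, -0.0078, 0.014, 0.0435, 0.022], [0.004, -0.024, -0.0073, 0.014, 0.0435, 0.022], [0.0037, -0.0242, -0.0068, 0.014, 0.0435, 0.022], [0.0035, -0.0244, -0.0063, 0.014, 0.0435, 0.022], [0.0032, -0.0246, -0.0058, 0.014, 0.0435, 0.022]]
[[0.0029, -0.0247, -0.0054, 0.014, 0.0435, 0.022], [0.0083, -0.021, 0.0094, 0.0, 0.0524, -0.0], [0.0078, -0.021, 0.0098, 0.0, 0.0524, -0.0], [0.0073, -0.021, 0.0102, 0.0, 0.0524, -0.0], [0.0068, -0.021, 0.0105, 0.0, 0.0524, -0.0], [0.0062, -0.021, 0.0109, 0.0, 0.0524, -0.0]]
```

arm_command --targets '[[[-0.017,-0.0194,-0.019,0.0286,0.0526,0.0264],[-0.0167,-0.0195,-0.0193,0.0286,0.0526,0.0264],[-0.0162,-0.0196,-0.0196,0.0286,0.0526,0.0264],[-0.0156,-0.0198,-0.02,0.0286,0.0526,0.0264],[-0.015,-0.02,-0.02,0.0286,0.0526,0.0264],[0.004,-0.024,-0.008,0.014,0.0435,0.022],[0.004,-0.024,-0.007,0.014,0.0435,0.022],[0.004,-0.024,-0.007,0.014,0.0435,0.022],[0.0035,-0.0244,-0.006,0.014,0.0435,0.022],[0.003,-0.0246,-0.006,0.014,0.0435,0.022]]]'

```text
clock: 23.8
position: [0.4446, 0.1261, 0.29]
ee_rot: [-0.092, 2.658, 0.023]
force: [-0.5, -1.0, -0.2]
width: 0.492
gripper_force: 0.0
```

```bash
python3 -c "
from go import *
q=cur();k=np.array([.444,-.005,.1415]);Q=ori2(10)
w=[((.44,.1,.30),ori2(25),2),(k-.1*Q[:,2],Q,5)]
sim(q,[('',)+x for x in w]);plan(w)
"
```

```text
[ 0.6  -0.09 -1.02  2.18  0.17  0.56  1.07]
 2 [ 0.59 -0.11 -0.93  2.15  0.07  0.64  1.21] maxstep 0.08 err 0.0
 5 [ 0.66  0.09 -0.81  2.11  0.11  0.8   1.4 ] maxstep 0.06 err 0.0
t 23.8 p [0.4446 0.1261 0.29  ] F [-0.5 -1.  -0.2] w 45.2 g 0.0
[[0.0005, -0.0129, -0.0059, 0.0055, 0.0231, 0.0111], [0.0005, -0.0129, -0.0058, 0.0055, 0.0231, 0.0111], [0.0083, -0.021, 0.0094, 0.0, 0.0524, -0.0], [0.0078, -0.021, 0.0098, 0.0, 0.0524, -0.0], [0.0073, -0.021, 0.0102, 0.0, 0.0524, -0.0], [0.0068, -0.021, 0.0105, 0.0, 0.0524, -0.0], [0.0062, -0.021, 0.0109, 0.0, 0.0524, -0.0]]
```

arm_command --targets '[[[0.0005,-0.013,-0.006,0.0055,0.023,0.011],[0.0005,-0.013,-0.006,0.0055,0.023,0.011],[0.0083,-0.021,0.0094,0,0.0524,0],[0.0078,-0.021,0.0098,0,0.0524,0],[0.0073,-0.021,0.0102,0,0.0524,0],[0.0068,-0.021,0.0105,0,0.0524,0],[0.0062,-0.021,0.0109,0,0.0524,0],[0,0,0,0,0,0]]]' --jaw 0.06

```text
clock: 24.8
position: [0.4271, -0.0058, 0.2391]
ee_rot: [-0.064, 2.967, 0.008]
force: [0.1, 0.2, 0.1]
width: 0.655
gripper_force: 0.0
```

```bash
python3 -c "
from go import *
q=cur();k=np.array([.444,-.005,.1415]);Q=ori2(10)
plan([(k,Q,5)])
"
```

```text
[ 0.65  0.09 -0.8   2.11  0.11  0.8   1.4 ]
t 24.8 p [ 0.4271 -0.0058  0.2391] F [0.1 0.2 0.1] w 60.2 g 0.0
[[0.0, -0.0, 0.0198, 0.0003, -0.0002, -0.0001], [0.0, -0.0, 0.0198, 0.0003, -0.0002, -0.0001], [0.0, -0.0, 0.0198, 0.0003, -0.0002, -0.0001], [0.0001, 0.0, 0.0198, 0.0003, -0.0002, -0.0001], [0.0001, 0.0, 0.0198, 0.0003, -0.0002, -0.0001]]
```

arm_command --targets '[[[0,0,0.02,0,0,0],[0,0,0.02,0,0,0],[0,0,0.02,0,0,0],[0,0,0.02,0,0,0],[0,0,0.0195,0,0,0],[0,0,0,0,0,0]]]'

```text
clock: 25.55
position: [0.4443, -0.003, 0.1416]
ee_rot: [-0.07, 2.966, 0.008]
force: [-0.1, -0.1, 0.1]
width: 0.655
gripper_force: 0.0
```

arm_command --targets '[[[0,0,0,0,0,0],[0,0,0,0,0,0],[0,0,0,0,0,0],[0,0,0,0,0,0],[0,0,0,0,0,0]]]' --jaw 0.015 --newtons 30

```text
clock: 26.18
position: [0.4454, -0.0049, 0.1424]
ee_rot: [-0.066, 2.964, 0.006]
force: [-2.1, -4.8, 6.3]
width: 0.28
gripper_force: 30.0
```

```bash
cat > s5.py <<'E'
from go import *
from arc import arcway
import sys
n=int(sys.argv[2]);n2=int(sys.argv[4])if len(sys.argv)>3 else 0
H=np.array([.6543,.0041,.039]);q=cur();o=arm.observe();d=o['position']-H
th=np.arctan2(-d[0],d[2]);z=R.from_rotvec(o['ee_rot']).as_matrix()[:,2];tl=np.degrees(np.arctan2(z[0],-z[2]));print('th',th,'r',np.hypot(d[0],d[2]),'tilt',tl)
T=lambda th:30-20*max(th,0)/1.1
th1=float(sys.argv[1])
w=arcway(th,th1,n,tl,T(th1),H)
if n2: th2=float(sys.argv[3]);w+=arcway(th1,th2,n2,T(th1),T(th2),H)
plan([(a,b@np.diag([-1,-1,1.]),c) for a,b,c in w])
E
python3 s5.py .3 17
```

```text
[ 0.5   0.28 -0.72  2.21  0.39  0.57  1.12]
th 1.1113801320901349 r 0.2330959403237564 tilt 10.09776640083972
t 26.18 p [ 0.4454 -0.0049  0.1424] F [-2.1 -4.8  6.3] w 25.7 g 30.0
[[-0.0055, -0.0002, -0.01, -0.0001, -0.0147, 0.0004], [-0.0074, 0.0, -0.0084, -0.0, -0.0148, -0.0], [-0.0079, -0.0, -0.0079, -0.0, -0.0148, 0.0], [-0.0084, 0.0, -0.0074, 0.0, -0.0148, -0.0], [-0.0089, -0.0, -0.0069, -0.0, -0.0148, 0.0], [-0.0093, 0.0, -0.0063, -0.0, -0.0148, -0.0], [-0.0096, -0.0, -0.0057, 0.0, -0.0148, 0.0], [-0.01, 0.0, -0.0051, 0.0, -0.0148, -0.0], [-0.0103, 0.0, -0.0045, 0.0, -0.0148, 0.0], [-0.0105, 0.0, -0.0038, -0.0, -0.0148, 0.0]]
[[-0.0108, -0.0, -0.0032, -0.0, -0.0148, -0.0], [-0.0109, -0.0, -0.0025, 0.0, -0.0148, 0.0], [-0.0111, -0.0, -0.0018, -0.0, -0.0148, -0.0], [-0.0112, 0.0, -0.0011, -0.0, -0.0148, -0.0], [-0.0112, -0.0, -0.0004, -0.0, -0.0148, -0.0], [-0.0112, -0.0, 0.0003, 0.0, -0.0148, 0.0], [-0.0112, -0.0, 0.001, -0.0, -0.0148, 0.0]]
```

Knob held (25.7 mm). Swing up.

arm_command --targets '[[[-0.006,0,-0.0095,0,-0.015,0],[-0.0074,0,-0.0084,0,-0.015,0],[-0.0079,0,-0.0079,0,-0.015,0],[-0.0084,0,-0.0074,0,-0.015,0],[-0.0089,0,-0.0069,0,-0.015,0],[-0.0093,0,-0.0063,0,-0.015,0],[-0.0096,0,-0.0057,0,-0.015,0],[-0.01,0,-0.0051,0,-0.015,0],[-0.0103,0,-0.0045,0,-0.015,0],[-0.0105,0,-0.0038,0,-0.015,0]]]'

```text
clock: 27.42
position: [0.5151, -0.0018, 0.2273]
ee_rot: [-0.062, 2.816, 0.011]
force: [1.7, -5.4, -6.6]
width: 0.281
gripper_force: 30.0
```

```bash
python3 s5.py .15 9
```

```text
[ 0.56  0.2  -0.76  2.08  0.3   0.62  1.23]
th 0.6366089451840012 r 0.23413248202339088 tilt 18.592729018820847
t 27.43 p [ 0.5151 -0.0018  0.2273] F [ 1.7 -5.4 -6.6] w 25.8 g 30.0
[[-0.012, -0.0002, -0.0044, 0.0003, -0.0165, 0.0002], [-0.0124, -0.0, -0.0027, 0.0, -0.0168, 0.0], [-0.0126, -0.0, -0.0018, -0.0, -0.0168, 0.0], [-0.0127, 0.0, -0.0009, 0.0, -0.0168, -0.0], [-0.0127, -0.0, -0.0, -0.0, -0.0168, 0.0], [-0.0127, 0.0, 0.0009, -0.0, -0.0168, -0.0], [-0.0126, 0.0, 0.0018, 0.0, -0.0168, -0.0], [-0.0124, -0.0, 0.0027, -0.0, -0.0168, -0.0], [-0.0122, 0.0, 0.0035, 0.0, -0.0168, -0.0]]
```

arm_command --targets '[[[-0.012,0,-0.004,0,-0.0165,0],[-0.0124,0,-0.0027,0,-0.0168,0],[-0.0126,0,-0.0018,0,-0.0168,0],[-0.0127,0,-0.0009,0,-0.0168,0],[-0.0127,0,0,0,-0.0168,0],[-0.0127,0,0.0009,0,-0.0168,0],[-0.0126,0,0.0018,0,-0.0168,0],[-0.0124,0,0.0027,0,-0.0168,0],[-0.0122,0,0.0035,0,-0.0168,0]]]'

```text
clock: 28.55
position: [0.6199, 0.0028, 0.2715]
ee_rot: [-0.058, 2.664, 0.014]
force: [-1.7, -4.9, 0.0]
width: 0.283
gripper_force: 30.0
```

```bash
python3 s5.py -.005 7
```

```text
[ 0.49  0.26 -0.71  1.94  0.42  0.57  1.14]
th 0.14671027116191038 r 0.23503079325818552 tilt 27.303146957184886
t 28.55 p [0.6199 0.0028 0.2715] F [-1.7 -4.9  0. ] w 26.0 g 30.0
[[-0.0048, -0.0002, 0.0017, 0.0, -0.0063, -0.0001], [-0.0048, -0.0, 0.0018, -0.0, -0.0067, -0.0], [-0.0047, 0.0, 0.002, 0.0, -0.0067, 0.0], [-0.0046, -0.0, 0.0021, -0.0, -0.0067, -0.0], [-0.0046, 0.0, 0.0022, 0.0, -0.0067, -0.0], [-0.0045, 0.0, 0.0024, 0.0, -0.0067, 0.0], [-0.0044, -0.0, 0.0025, -0.0, -0.0067, -0.0]]
```

arm_command --targets '[[[-0.0048,0,0.0017,0,-0.0065,0],[-0.0048,0,0.0018,0,-0.0067,0],[-0.0047,0,0.002,0,-0.0067,0],[-0.0046,0,0.0021,0,-0.0067,0],[-0.0046,0,0.0022,0,-0.0067,0],[-0.0045,0,0.0024,0,-0.0067,0],[-0.0044,0,0.0025,0,-0.0067,0],[0,0,0,0,0,0]]]'

```text
clock: 29.55
position: [0.656, 0.0043, 0.2745]
ee_rot: [-0.057, 2.616, 0.016]
force: [3.6, -5.4, -1.7]
width: 0.279
gripper_force: 30.0
```

arm_command --targets '[[[-0.0017,0,0.001,0,0,0],[0,0,0,0,0,0]]]'

```text
clock: 29.8
position: [0.6576, 0.0044, 0.2745]
ee_rot: [-0.057, 2.617, 0.016]
force: [-1.4, -5.8, 1.8]
width: 0.278
gripper_force: 30.0
```

arm_command --targets '[[[-0.0017,0,0.001,0,0,0],[-0.0009,0,0.0005,0,0,0],[0,0,0,0,0,0]]]'

```text
clock: 30.18
position: [0.6581, 0.0045, 0.2743]
ee_rot: [-0.057, 2.62, 0.013]
force: [-25.1, -6.7, 19.1]
width: 0.279
gripper_force: 30.0
```

arm_command --targets '[[[-0.0017,0,0.001,0,0,0],[0,0,0,0,0,0]]]'

```text
clock: 30.42
position: [0.6593, 0.0045, 0.274]
ee_rot: [-0.058, 2.622, 0.012]
force: [-31.1, -6.8, 23.2]
width: 0.278
gripper_force: 30.0
```

arm_command --targets '[[[0.0026,0,-0.0015,0,0,0],[0.0017,0,-0.001,0,0,0],[0,0,0,0,0,0]]]'

```text
clock: 30.8
position: [0.6574, 0.0044, 0.2742]
ee_rot: [-0.057, 2.617, 0.016]
force: [-0.3, -4.4, -1.3]
width: 0.282
gripper_force: 30.0
```

```bash
python3 -c "
from go import *
plan([])"
```

```text
t 30.8 p [0.6574 0.0044 0.2742] F [-0.3 -4.4 -1.3] w 25.9 g 30.0
```

Force is ~0 at the shut position. A slight pull checks the catch before letting go.

arm_command --targets '[[[0.0013,0,-0.0008,0,0,0],[0,0,0,0,0,0]]]'

```text
clock: 31.05
position: [0.6561, 0.0044, 0.2742]
ee_rot: [-0.057, 2.617, 0.016]
force: [3.5, -5.0, -2.7]
width: 0.279
gripper_force: 30.0
```

arm_command --targets '[[[-0.0013,0,0.0008,0,0,0],[0,0,0,0,0,0]]]'

```text
clock: 31.3
position: [0.6577, 0.0044, 0.2742]
ee_rot: [-0.057, 2.617, 0.016]
force: [2.5, -6.3, -2.2]
width: 0.285
gripper_force: 30.0
```

arm_command --targets '[[[0,0,0,0,0,0],[0,0,0,0,0,0],[0,0,0,0,0,0],[0,0,0,0,0,0],[0,0,-0.02,0,0,0],[0,0,-0.03,0,0,0],[0,0,-0.04,0,0,0],[0,0,-0.04,0,0,0],[0,0,0,0,0,0]]]' --jaw 0.06

```text
clock: 32.42
position: [0.5926, 0.0029, 0.3898]
ee_rot: [-0.059, 2.612, 0.015]
force: [-0.6, -0.0, 0.4]
width: 0.657
gripper_force: 0.0
```

```bash
python3 -c "
from go import *
plan([]);s=snap('scene','s9')"
```

```text
t 32.42 p [0.5926 0.0029 0.3898] F [-0.6 -0.   0.4] w 60.3 g 0.0
```

View pics/s9.png

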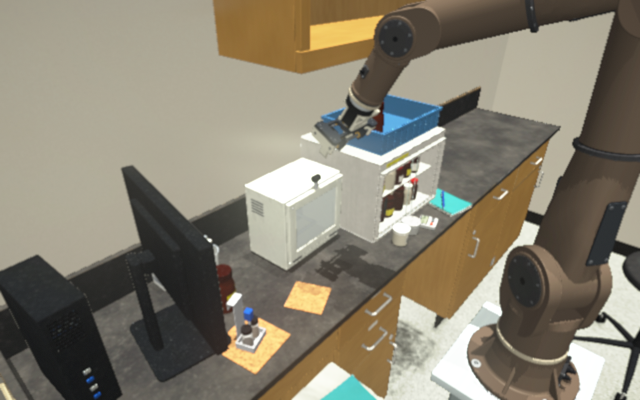

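The door is shut with the knob at (317,179). The carrier stands on the large mat at (248,335), and the tin, jar and bottle are where they were.

```bash
python3 -c "
from cell import arm
print(arm.sign_off())"
```

```text
the job is handed in; nothing more can be done
None
```

I opened the door to its stop under grip and stood the carrier upright within about 3 mm of the large mat's centre. I then shut the door on its catch; the tin, jar and bottle look unmoved. The job took about 32 of the 72 s and is handed in; no verdict came back.

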